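# Pull the counter hatch flap shut with the hook pole

### The job

Close the hatch flap in the steel counter screen: take the hook pole from its rack, put its hook down into the ring eye at the top of the flap and draw the flap shut towards you, without slamming it. Once it is home, keep a steady pull of about 12 N on it with the hook for a second so that the seal seats, never straining it beyond 20 N, then unhook, leave it fully shut, and lay the pole back in its rack as you found it. Touch the flap with nothing but the pole, and leave the other goods on the counter where they are.

Things in the scene. Friction and masses are not known exactly. Their poses are not given: they have to be found in the camera images.
- pole_grip (a point): Centre of the hook pole's handle, where to grip it (grip 80 N or more, so that it does not turn in the fingers). x runs along the pole towards the hook, z up. The handle is a wooden bar, 22 mm wide, 36 mm high, from 67 mm behind to 65 mm ahead of this point, with a steel butt; the pole balances within 15 mm of it. It starts level in the rack, axis 62 mm above the counter, hook end away from the robot
- hook_tip (a point): Lower end of the hook: 220 mm ahead of pole_grip along the pole's x and 13.5 mm below the pole's axis; axes as the pole's. The pole's 8 mm steel shaft runs along the axis to 136 mm ahead of pole_grip, then rises as a gooseneck to 35 mm above the axis (from 165 mm on); at its end a 7 mm thick pin points straight down, 45 mm clear below the shaft
- pole: The whole hook pole, about 0.22 kg; origin and axes as pole_grip
- rack_seat (a point): Where pole_grip lies when the pole is in its rack (left or right of the robot). Fixed steel stand, base 200 x 70 mm, 8 mm high, with two forks open at the top: one 53 mm behind this point (slot 27.5 mm, its prongs end 2 mm below the pole's axis), one 112 mm ahead (slot 16 mm, prongs end 12 mm above the axis). x runs along the lying pole to its hook, z up
- rack_hook (a point): Where hook_tip lies when the pole is in its rack; axes as the rack's
- eye (a point): Centre of the ring eye at the flap's top edge, on the robot's side: 6 mm bar, 20 mm clear inside, 32 mm outside. Axes turn with the flap: z is the ring's axis (about upright when shut), -x points out of the flap to the robot. With the flap upright it lies 21 mm in front of (-x) and 165 mm above the hinge line. With the flap open a pin lowered through the centre can go about 18 mm below it before nearing the flap
- hinge_mid (a point): Middle of the flap's hinge line, 130 mm above the counter. Axes of the fixed steel screen: -x points squarely out of it towards the robot, y along the hinge, z up. The screen is 250 mm wide with two posts 318 mm high; nothing is above the flap
- flap: The hinged flap: 208 mm wide, 170 mm high, about 0.5 kg; origin at hinge_mid, axes as the eye's. Its lean from upright is its turn about y: it starts 0.37 to 0.65 rad open, top away from the robot. A stiff hinge keeps it where it is left; moving it takes 3 to 7 N at the eye. It is home where it meets its stiff stop, anywhere from 0.045 rad past upright (towards the robot) to 0.02 rad short of it; feel for it
- tray: a blue plastic tray, 200 x 110 mm, 45 mm high, on the counter on the other side from the pole's rack (fixed down); origin under its centre
- sprocket: a bystander: flat steel chain sprocket, 135 mm across, 7 mm thick, lying on the counter; origin under its centre
- can: a bystander: can 66 mm across, 120 mm tall; origin under its centre
- piston: a bystander: aluminium engine piston 54 mm across, 50 mm tall, standing on the counter; origin under its centre
Not all that is in view belongs to the job. What is shaped like the part that bears rack_seat but turquoise is not meant.

How it is judged:
On the way, in this order (a step that is already met when the one before it is completed fails the run):
1. the hook's pin is down in the ring eye of the open flap (tip at least 8 mm below the ring's centre) (z of hook_tip in the frame of eye below -0.008 m and x of hook_tip in the frame of eye between -0.013 and 0.013 m and y of hook_tip in the frame of eye between -0.011 and 0.011 m and x of eye in the frame of hinge_mid above 0.03 m), for 0.1 s.
2. with the hook in the eye and the flap shut (ring 16 mm or more in front of the hinge line), the pole pulls on the flap with 9 to 15 N for 0.8 s without a break (z of hook_tip in the frame of eye below -0.008 m and x of hook_tip in the frame of eye between -0.013 and 0.013 m and y of hook_tip in the frame of eye between -0.011 and 0.011 m and x of eye in the frame of hinge_mid below -0.016 m and contact force between pole and flap between 9 and 15 N), for 0.8 s.
At the end, for the whole second after the job is handed in: The flap is shut (the ring's centre at least 16 mm in front of the hinge line) and the pole lies at rest in its rack, its handle within 12 mm and its hook tip within 15 mm of where they lie in the rack, hook down (x of eye in the frame of hinge_mid below -0.016 m and distance between pole_grip and rack_seat below 0.012 m and distance between hook_tip and rack_hook below 0.015 m and linear speed of pole below 0.02 m/s); the robot touches nothing.
It fails at once if the pole strains the flap with more than 20 N (contact force between pole and flap above 20 N).
It fails at once if the flap is slammed (swings faster than 1.5 rad/s) (angular speed of flap above 1.5 rad/s).
It fails at once if the robot itself touches the flap (contact force between any of the fingers, the arm and flap above 0.5 N).
It fails at once if one of the other goods is moved by more than 20 mm (distance of any of sprocket, can, piston from where it was at the start of the episode above 0.02 m).
It also fails if it takes over 72 s, if anything falls off the work surface, if the arm or the gripper's body presses on something with over 40 N, if the wrist force passes 120 N, or if a joint passes its speed limit or range.

### The arm

A 6-joint arm with a two-finger parallel gripper is mounted at the origin on the work surface. World frame = base frame: x ahead of the robot, y to its left, z up, the work surface at z = 0. Lengths are in m, angles in rad, forces in N, time in s.
With the tool pointing down it reaches from about 0.375 to 0.9 m from the base axis. Payload 3.1 kg.
Tool frame: the origin (TCP) lies midway between the tips of the shut fingers; the grasp point (between the pads) lies robot.tcp_to_grasp behind it (robot.tcp_to_grasp is the distance from the TCP to the grasp point, in m); z points along the fingers, y is the direction in which the jaws open and shut (so a half turn about z gives the same grasp; the last joint's range is limited). The gripper opens to 87 mm and grips with 3 to 60 N. Pads are 19 mm wide; open, the fingers measure 117 mm over their backs; the gripper's body (75 mm by 190 mm) begins 51 mm behind the grasp point.
Start: joints at [1.03, 0.527, 1.433, -0, 1.181, -0.178], TCP at [0.221, 0.585, 0.223] pointing down, gripper open.
Joint ranges: [-3.08, 3.08], [-0.75, 2.2], [0.22, 2.44], [-1.43, 4.57], [0, 2.65], [-2.85, 2.85]. Speed limits (rad/s): [2.79, 2.79, 3.14, 3.14, 3.14, 3.14].

### API

Orientations are given as a unit quaternion [x, y, z, w].
In Python, from rig import robot, cams, nets gives the robot as it stands. The module is installed in compiled form; this text tells all that it offers.
- The arm moves only by the tool play_rows, never from a script. Its argument "commands" is a list of rows, each an object of numbers: "x", "y", "z": the shift along the tool's x, y, z in mm; "spin": the turn about the tool's z in rad. In form: [{"x": .., "y": .., "z": .., "spin": ..}, ...]. A call has 1 to 8 rows; each row shifts and turns the pose as measured when the row begins, along the tool's axes as they then stand; what a row does not reach is not made up. A row lasts 1/10 s, in which the tool goes at most 50 mm and 8.59 degrees, less where a joint would pass 70% of its speed; a pose out of reach is approached as far as the arm can. A call is refused whole if a number of a shift passes 50 or a number of a turn 0.15, either way. A call with a gripper value outside its range is refused whole. "grip" is the opening, from 0 (shut) to 1 (fully open), set as the call begins (left out, the last holds). The fingers move at their own pace and stop on an object; "newtons" is the grip in N (left out, the last holds). Time passes only in rows, so rows that do not move let the fingers close. It gives the time, the measured TCP pose, the force and the opening at its end, in the units of the state.
- robot.get_obs(): the state, without advancing time (a new reading comes with each control period).
- cams.camera(name): name is "scene" or "top" or "wrist"; returns a dict with "img" (400x640x3 uint8, red, green, blue), "fx", "fy", "cx", "cy" (pixels), "world_to_cam" (4x4, takes a point from world to camera coordinates); the wrist camera has in their place "mount" (4x4, takes a point from camera to tool coordinates, whose origin is the TCP and whose axes are the flange's). Camera axes: x right, y up, looking along -z (the intrinsics and any distortion apply to the point x, -y, -z); pixel columns grow to the right and rows downward; lengths in m; the calibration is good to about 2 mm. A picture is of the moment at which its call begins: read the wrist's pose just before it. There is no depth.
- robot.hand_in(): hands the job in, once; it reports no verdict.
Trained networks look in a picture, given as the dict that the camera call returned (one of the last four; its "shot" number tells which), for a name from the list of things; names that differ only in an ending like _2 or _b are one class to them, and where a whole thing is asked for, a point or a joint stands for the part that bears it (a point fixed in the world has none). Each returns a list of dicts, best first, with "conf" (0 to 1); they miss things now and then, are a little off and sometimes report something else, mostly with a low value. They report only what shows in the picture. A call takes as long as a camera call. They do not tell look-alikes from the thing itself.
- nets.outline_of(picture, name): "region" (400x640 bool, what is visible of it) and "pixel" ([column, row] in pixels, amid what is visible of it).
The state is a dict: "time": time; "q": joint angles; "joint_velocities": joint speeds; "joint_torque": joint torques, N m; "position": TCP position; "tool_rot": TCP orientation; "ft_force": force on the tool from outside, world axes, zero at the start; "moment": the same for the moment, N m; "grip_width": finger opening in m.
Only numpy, scipy, OpenCV 4.12 (cv2) and the standard library are available. Lean on these libraries where they do the work, as an engineer would, in place of code of your own. Each camera call takes 0.05 s, during which the arm holds its last target.

## Working session

There is one attempt and no reset: what is moved stays moved. The work goes in short steps, Python scripts to look and compute and a tool call to move; the robot and the scene stay as the last step left them, time stands still between calls to the robot, and variables do not carry over. Pictures are saved under pics/ and viewed, and the job is handed in when it is done.

Besides the shell and the picture viewer there is one more tool, called after "Call:" as a command line: name --argument value ..., lists and objects as JSON in quotes. play_rows: Moves the arm, as the interface text tells. Its arguments: {"type":"object","properties":{"commands":{"type":"array"},"grip":{"type":"number"},"newtons":{"type":"number"}},"required":["commands"]}

```bash
mkdir -p pics; cat > h.py <<'E'
import numpy as np, cv2
from rig import robot, cams, nets
from scipy.spatial.transform import Rotation as R
def save(p,n): cv2.imwrite('pics/'+n+'.png', p['img'][:,:,::-1])
def ray(p,uv):
    M=np.linalg.inv(p['W2C']); d=np.array([(uv[0]-p['cx'])/p['fx'],-(uv[1]-p['cy'])/p['fy'],-1.])
    return M[:3,3], M[:3,:3]@d
def cam(name):
    o=robot.get_obs(); p=cams.camera(name)
    if name=='wrist':
        T=np.eye(4);T[:3,:3]=R.from_quat(o['tool_rot']).as_matrix();T[:3,3]=o['position']
        p['W2C']=np.linalg.inv(T@p['mount'])
    else: p['W2C']=np.array(p['world_to_cam'])
    return p
def atz(p,uv,z):
    c,d=ray(p,uv); return c+d*(z-c[2])/d[2]
def proj(p,X):
    x=p['W2C']@np.append(X,1); return np.array([p['cx']+p['fx']*x[0]/-x[2],p['cy']-p['fy']*x[1]/-x[2]])
def tri(ps,uvs):
    A=np.zeros((3,3));b=np.zeros(3)
    for p,uv in zip(ps,uvs):
        c,d=ray(p,uv);d/=np.linalg.norm(d);P=np.eye(3)-np.outer(d,d);A+=P;b+=P@c
    return np.linalg.solve(A,b)
E
python3 - <<'E'
from h import *
o=robot.get_obs();print(o); print(robot.tcp_to_grasp)
for n in ['scene','top','wrist']:
    p=cam(n);save(p,n+'0');print(n,[k for k in p],p['fx'],p['fy'],p['cx'],p['cy'],np.linalg.inv(p['W2C']).round(3).tolist())
    for nm in ['pole','rack_seat','eye','flap','hinge_mid','tray','sprocket','can','piston']:
        try:
            r=nets.outline_of(p,nm); print(nm,[(round(float(q['conf']),2),np.round(q['pixel']).tolist(),int(q['region'].sum())) for q in r])
        except Exception as e: print(nm,e)
E
```

```text
{'time': 0.0, 'q': array([ 1.03048993e+00,  5.28481381e-01,  1.43390366e+00,  2.14828266e-05,
        1.18139129e+00, -1.78490515e-01]), 'joint_velocities': array([-0.00034516,  0.00038241,  0.00027877, -0.0004157 , -0.00034002,
       -0.00061864]), 'joint_torque': array([-3.50339815e-04, -4.40038633e+01, -1.76596624e+01,  6.33835257e-02,
        5.81521913e-02, -1.64106559e-04]), 'position': array([0.22081131, 0.58391091, 0.22156186]), 'tool_rot': array([ 1.79926685e-01,  9.83679417e-01, -1.01858576e-03, -3.93309943e-04]), 'ft_force': array([0.37428939, 0.31411034, 0.284789  ]), 'moment': array([-0.01052824,  0.04679265, -0.03468955]), 'grip_width': 0.08662567446703068}
0.0187
scene ['img', 'fx', 'fy', 'cx', 'cy', 'world_to_cam', 'shot', 'W2C'] 463.47002885440304 463.47002885440304 321.8576284830787 206.40506189340624 [[0.723, -0.518, 0.458, 1.048], [0.691, 0.541, -0.479, -0.631], [0.001, 0.663, 0.749, 1.167], [0.0, 0.0, 0.0, 1.0]]
pole [(0.93, [231.0, 290.0], 662)]
rack_seat [(0.92, [262.0, 249.0], 1326), (0.84, [235.0, 309.0], 1121), (0.3, [376.0, 237.0], 891)]
eye [(0.77, [375.0
[... 727 characters left out ...]
p [(0.96, [314.0, 136.0], 3913), (0.2, [321.0, 151.0], 7462)]
hinge_mid [(0.8, [324.0, 151.0], 7692)]
tray [(0.55, [207.0, 249.0], 2884)]
sprocket [(0.88, [294.0, 223.0], 1484)]
can [(0.72, [472.0, 185.0], 756), (0.71, [207.0, 247.0], 2855)]
piston [(0.65, [207.0, 248.0], 2852), (0.58, [171.0, 202.0], 368), (0.47, [433.0, 227.0], 636)]
wrist ['img', 'fx', 'fy', 'cx', 'cy', 'mount', 'shot', 'W2C'] 304.7591132812537 304.7591132812537 312.7193797547304 197.21270211102313 [[0.353, -0.902, -0.247, 0.153], [0.936, 0.34, 0.095, 0.61], [-0.001, -0.265, 0.964, 0.385], [0.0, 0.0, 0.0, 1.0]]
pole []
rack_seat []
eye []
flap []
hinge_mid []
tray [(0.81, [214.0, 323.0], 464)]
sprocket []
can []
piston []
```

View pics/scene0.png

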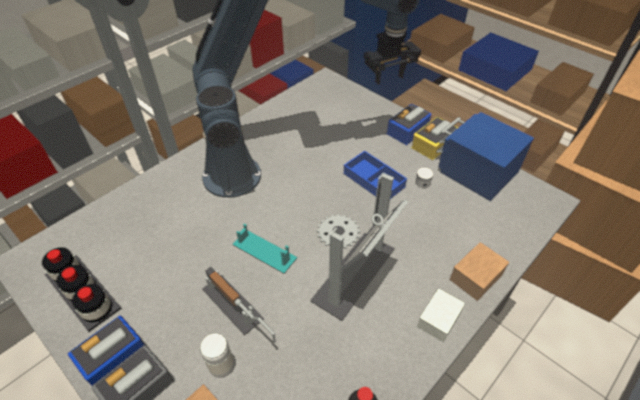

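View pics/top0.png

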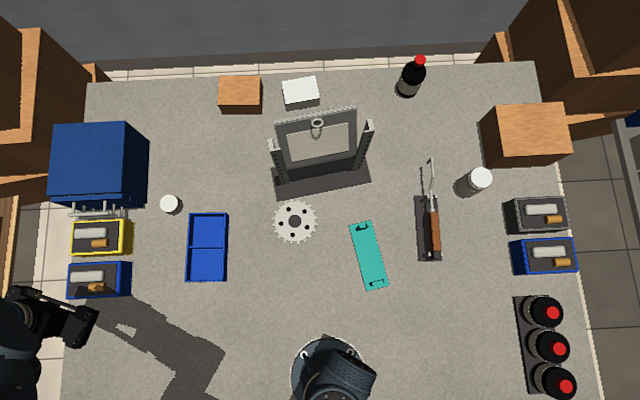

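```bash
python3 - <<'E'
import cv2
t=cv2.imread('pics/top0.png')
cv2.imwrite('pics/crop1.png',cv2.resize(t[150:320,330:530],None,fx=4,fy=3.5,interpolation=cv2.INTER_CUBIC))
cv2.imwrite('pics/crop2.png',cv2.resize(t[90:200,230:410],None,fx=4.4,fy=4.4,interpolation=cv2.INTER_CUBIC))
E
```

```text
(no output)
```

View pics/crop1.png

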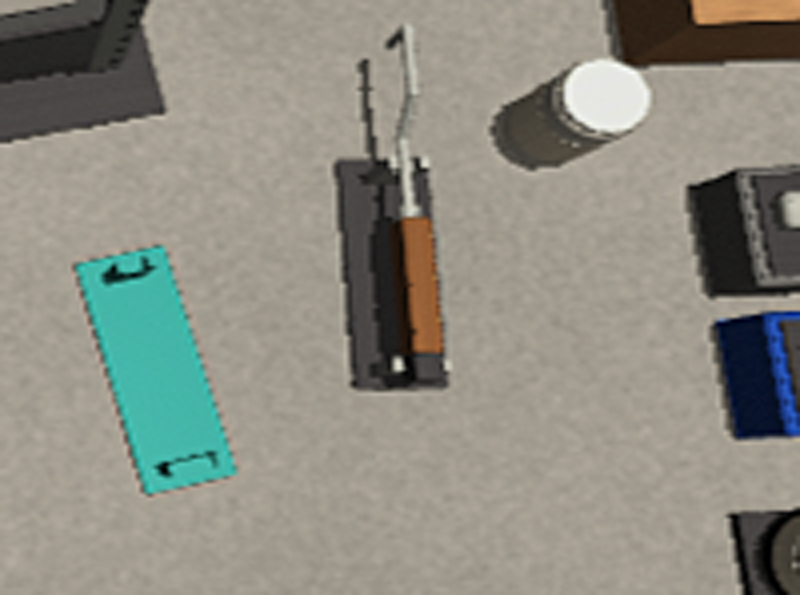

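View pics/crop2.png

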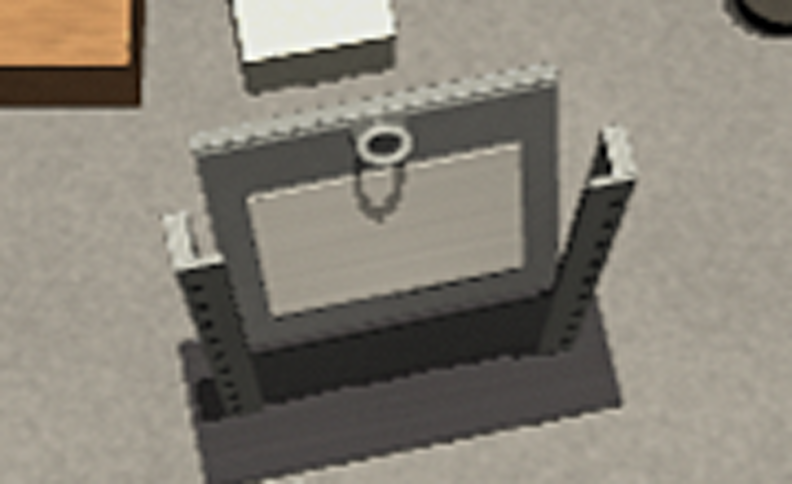

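The meant rack is the dark steel one at top px (428,228), because it bears the pole. The turquoise one at (368,255) is empty and is the decoy. The flap is open, with its ring at top px (317,123). Next I measure positions.

```bash
python3 - <<'E'
from h import *
t=cam('top');s=cam('scene')
c1=lambda a,b:(330+a/4,150+b/3.5)
c2=lambda a,b:(230+a/4.4,90+b/4.4)
print('base z.008', [atz(t,c1(*c),.008).round(4).tolist() for c in [(336,160),(355,388),(447,385)]])
print('wood front/back z.08',[atz(t,c1(*c),.08).round(4).tolist() for c in [(415,217),(428,353)]])
print('goose top z.101',[atz(t,c1(*c),.101).round(4).tolist() for c in [(407,28),(411,92)]])
print('screen base z0', [atz(t,c2(*c),.0).round(4).tolist() for c in [(210,484),(622,405)]])
print('posttops .318 front', [atz(t,c2(*c),.318).round(4).tolist() for c in [(180,268),(222,258),(590,185),(633,178)]])
print('flap top corners .27', [atz(t,c2(*c),.27).round(4).tolist() for c in [(195,145),(557,75)]])
for z in (.26,.27,.28,.285):print('eye',z,atz(t,c2(385,144),z).round(4))
for nm in ['can','piston','sprocket']:
    r=nets.outline_of(t,nm)
    print(nm,[atz(t,q['pixel'],{'can':.12,'piston':.05,'sprocket':.007}[nm]).round(3) for q in r])
i=s['img'][:,:,::-1]
cv2.imwrite('pics/s1.png',cv2.resize(i[170:320,300:430],None,fx=5,fy=4,interpolation=cv2.INTER_CUBIC))
cv2.imwrite('pics/s2.png',cv2.resize(i[255:355,190:290],None,fx=6,fy=6,interpolation=cv2.INTER_CUBIC))
E
```

```text
base z.008 [[0.504, -0.2948, 0.008], [0.3063, -0.2874, 0.008], [0.3052, -0.3556, 0.008]]
wood front/back z.08 [[0.4382, -0.3263, 0.08], [0.3282, -0.3221, 0.08]]
goose top z.101 [[0.5926, -0.3328, 0.101], [0.538, -0.3291, 0.101]]
screen base z0 [[0.5148, 0.1249, 0.0], [0.5564, -0.169, 0.0]]
posttops .318 front [[0.5612, 0.1066, 0.318], [0.5655, 0.0845, 0.318], [0.5956, -0.1112, 0.318], [0.5983, -0.1343, 0.318]]
flap top corners .27 [[0.6509, 0.1015, 0.27], [0.6823, -0.1052, 0.27]]
eye 0.26 [ 0.6501 -0.0056  0.26  ]
eye 0.27 [ 0.6457 -0.0054  0.27  ]
eye 0.28 [ 0.6413 -0.0051  0.28  ]
eye 0.285 [ 0.6391 -0.005   0.285 ]
can [array([ 0.505, -0.429,  0.12 ]), array([0.671, 0.001, 0.12 ])]
piston [array([0.511, 0.433, 0.05 ])]
sprocket [array([0.439, 0.07 , 0.007])]
```

View pics/s1.png

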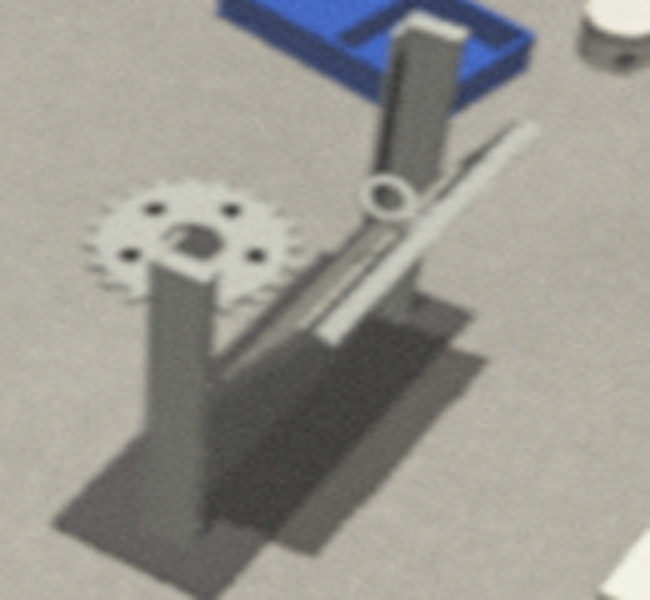

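View pics/s2.png

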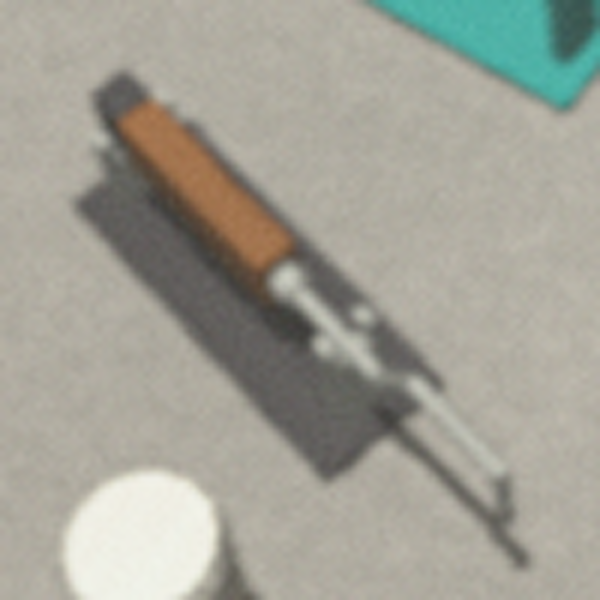

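```bash
python3 - <<'E'
from h import *
t=cam('top');s=cam('scene')
P=lambda ut,us: tri([t,s],[ut,us])
c1=lambda a,b:(330+a/4,150+b/3.5)
c2=lambda a,b:(230+a/4.4,90+b/4.4)
s1=lambda a,b:(300+a/5,170+b/4)
s2=lambda a,b:(190+a/6,255+b/6)
for n,a,b in [('eye',c2(385,144),s1(388,197)),('flapTR',c2(557,75),s1(332,335)),('flapTL',c2(195,140),s1(533,125)),('postL front outer',c2(180,268),s1(393,25)),('postR top frontout',c2(633,178),s1(212,280))
  ,('woodfront',c1(415,217),s2(282,258)),('gooseend',c1(407,28),s2(500,475))]:
    X=P(a,b);print(n,X.round(4),(proj(t,X)-a).round(1),(proj(s,X)-b).round(1))
E
```

```text
eye [ 0.639  -0.0041  0.2873] [-0.4 -0.3] [-0.4  0.1]
flapTR [ 0.6811 -0.1009  0.2787] [-1.3 -1.1] [-1.8  0.4]
flapTL [0.6508 0.1012 0.2786] [-0.3 -0.2] [-0.3  0.1]
postL front outer [0.5606 0.1033 0.3088] [1.9 1.5] [ 2.  -0.6]
postR top frontout [ 0.6164 -0.1281  0.2969] [-4.5 -3.5] [-5.7  0.9]
woodfront [ 0.4406 -0.3267  0.0733] [-0.6 -0.4] [-0.8  0. ]
gooseend [ 0.5965 -0.3345  0.092 ] [-0.5 -0.3] [-0.7  0.1]
```

Call:
play_rows --commands '[{"x": 0, "y": 0, "z": 0, "spin": 0}]' --grip 1

```text
time: 1.95
position: [0.2212, 0.5845, 0.2225]
tool_rot: [0.18, 0.984, -0.0, -0.0]
ft_force: [0.5, -0.1, 0.7]
grip_width: 0.0872
```

Call:
play_rows --commands '[{"x": 0, "y": 0, "z": -30, "spin": -0.15}, {"x": 0, "y": 0, "z": -30, "spin": -0.15}, {"x": 0, "y": 0, "z": 0, "spin": -0.023}, {"x": -32, "y": -32, "z": 0, "spin": 0}, {"x": -32, "y": -32, "z": 0, "spin": 0}, {"x": -32, "y": -32, "z": 0, "spin": 0}, {"x": -32, "y": -32, "z": 0, "spin": 0}, {"x": -32, "y": -32, "z": 0, "spin": 0}]'

```text
time: 2.75
position: [0.3752, 0.4183, 0.2795]
tool_rot: [0.013, 1.0, -0.0, -0.002]
ft_force: [0.1, 1.4, -0.3]
grip_width: 0.0871
```

```bash
python3 -c "
from h import *
o=robot.get_obs();print(o['q'].round(4),o['position'].round(4),o['tool_rot'].round(4))"
```

```text
[ 0.6399  0.3803  1.5214  0.0017  1.243  -0.9056] [0.3752 0.4183 0.2795] [ 1.290e-02  9.999e-01 -3.000e-04 -1.700e-03]
```

Call:
play_rows --commands '[{"x": -10, "y": -45, "z": 0, "spin": -0.013}, {"x": -10, "y": -48, "z": 0, "spin": 0}, {"x": -10, "y": -48, "z": 0, "spin": 0}, {"x": -10, "y": -48, "z": 0, "spin": 0}, {"x": -5, "y": -49, "z": 0, "spin": 0}, {"x": 0, "y": -50, "z": 0, "spin": 0}, {"x": 0, "y": -50, "z": 0, "spin": 0}, {"x": 0, "y": -50, "z": 0, "spin": 0}]'

```text
time: 3.55
position: [0.4144, 0.0247, 0.2735]
tool_rot: [0.012, 1.0, -0.001, -0.002]
ft_force: [2.0, -0.1, 0.4]
grip_width: 0.0874
```

Call:
play_rows --commands '[{"x": 0, "y": -50, "z": 0, "spin": 0}, {"x": 0, "y": -50, "z": 0, "spin": 0}, {"x": 0, "y": -50, "z": 0, "spin": 0}, {"x": 0, "y": -50, "z": 0, "spin": 0}, {"x": 0, "y": -50, "z": 0, "spin": 0}, {"x": 0, "y": -50, "z": 10, "spin": 0}, {"x": 0, "y": -30, "z": 10, "spin": 0}, {"x": 0, "y": 0, "z": 0, "spin": 0}]'

```text
time: 4.35
position: [0.3994, -0.3121, 0.2488]
tool_rot: [0.023, 1.0, -0.001, -0.002]
ft_force: [0.0, -0.0, 0.0]
grip_width: 0.087
```

```bash
python3 -c "
from h import *
o=robot.get_obs();print(o['q'].round(4),o['position'].round(4),o['tool_rot'].round(4))
p=cam('wrist');save(p,'w1')"
```

```text
[-0.8814  0.3361  1.691  -0.0049  1.1158 -2.4031] [ 0.3994 -0.3121  0.2488] [ 2.340e-02  9.997e-01 -9.000e-04 -2.100e-03]
```

View pics/w1.png

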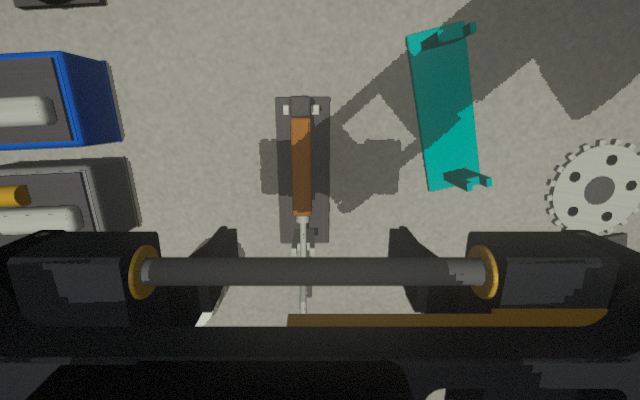

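```bash
python3 - <<'E'
from h import *
p=cam('wrist')
for n,uv,z in [('wf',(302,215),.08),('wr',(301,118),.08),('baseNL',(276,97),.008),('baseNR',(324,97),.008),('baseFR',(329,242),.008),('baseFL',(281,242),.008),('shaft',(303,235),.066)]:
    print(n,atz(p,uv,z).round(4))
cv2.imwrite('pics/w1c.png',cv2.resize(p['img'][80:260,230:370,::-1],None,fx=4,fy=3.2,interpolation=cv2.INTER_CUBIC))
print(np.linalg.inv(p['W2C']).round(3).tolist(), proj(p,np.array([.419,-.3256,.062])))
E
```

```text
wf [ 0.4367 -0.3244  0.08  ]
wr [ 0.3292 -0.3196  0.08  ]
baseNL [ 0.3027 -0.3525  0.008 ]
baseNR [ 0.3054 -0.2921  0.008 ]
baseFR [ 0.5028 -0.2919  0.008 ]
baseFL [ 0.4997 -0.3605  0.008 ]
shaft [ 0.467  -0.3254  0.066 ]
[[0.045, -0.965, -0.259, 0.327], [0.999, 0.043, 0.013, -0.307], [-0.001, -0.26, 0.966, 0.412], [0.0, 0.0, 0.0, 1.0]] [300.74796904 196.0963885 ]
```

View pics/w1c.png

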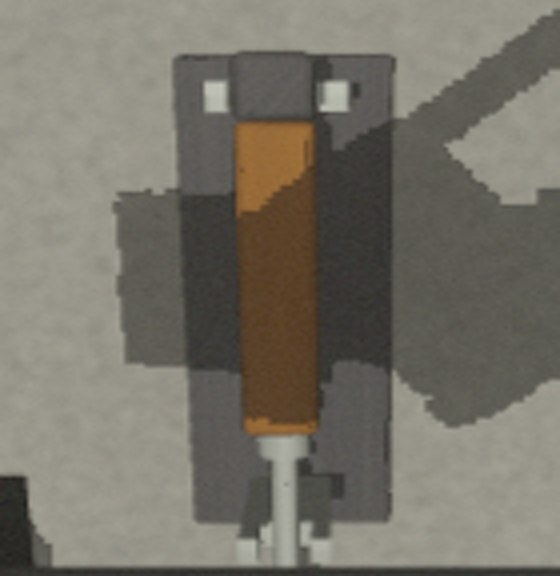

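Call:
play_rows --commands '[{"x": -18.6, "y": -12.8, "z": 10, "spin": -0.01}, {"x": 0, "y": 0, "z": 40, "spin": 0}, {"x": 0, "y": 0, "z": 40, "spin": 0}, {"x": 0, "y": 0, "z": 40, "spin": 0}, {"x": 0, "y": 0, "z": 0, "spin": 0}]'

```text
time: 4.95
position: [0.4196, -0.3148, 0.1188]
tool_rot: [0.015, 1.0, -0.0, -0.001]
ft_force: [-0.2, -0.0, 0.2]
grip_width: 0.0869
```

```bash
cat >> h.py <<'E'
def st(tgt=None):
    o=robot.get_obs();Rm=R.from_quat(o['tool_rot']).as_matrix()
    a=-Rm[:,0];print('t',round(o['time'],2),'pos',o['position'].round(4),'yaw(-x)',round(np.arctan2(a[1],a[0]),4),'zax',Rm[:,2].round(4),'F',o['ft_force'].round(2),'M',o['moment'].round(3),'w',round(o['grip_width'],4))
    if tgt is not None: print('tool delta mm',(1000*Rm.T@(np.array(tgt)-o['position'])).round(1))
    return o
E
python3 - <<'E'
from h import *
st((.4175,-.3256,.0433))
p=cam('wrist');save(p,'w2')
print(proj(p,np.array([.4375,-.3263,.08])),proj(p,np.array([.329,-.3222,.08])))
E
```

```text
t 4.95 pos [ 0.4196 -0.3148  0.1188] yaw(-x) -0.0296 zax [-1.1e-03 -4.0e-04 -1.0e+00] F [-0.25 -0.04  0.21] M [ 0.094  0.062 -0.005] w 0.0869
tool delta mm [  1.7 -10.9  75.5]
[297.5601256  245.85372992] [296.82021868  85.03168315]
```

View pics/w2.png

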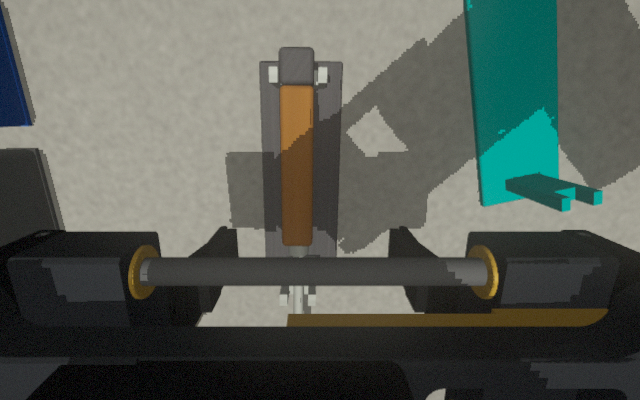

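Call:
play_rows --commands '[{"x": 1.5, "y": -11.5, "z": 0, "spin": 0.008}, {"x": 0, "y": 0, "z": 0, "spin": 0}, {"x": 0, "y": 0, "z": 25, "spin": 0}, {"x": 0, "y": 0, "z": 25, "spin": 0}, {"x": 0, "y": 0, "z": 20, "spin": 0}, {"x": 0, "y": 0, "z": 0, "spin": 0}]'

```text
time: 5.6
position: [0.4274, -0.3365, 0.0635]
tool_rot: [0.019, 1.0, -0.013, 0.011]
ft_force: [-0.1, 0.0, 0.0]
grip_width: 0.0872
```

```bash
python3 - <<'E'
from h import *
st((.4175,-.3256,.0433))
E
```

```text
t 5.6 pos [ 0.4274 -0.3365  0.0635] yaw(-x) -0.0368 zax [ 0.021  -0.026  -0.9994] F [-0.06  0.04  0.04] M [ 0.057  0.065 -0.028] w 0.0872
tool delta mm [10.8 11.  19.7]
```

```bash
python3 - <<'E'
from h import *
o=st((.4175,-.3256,.0433));print(o['q'].round(4),o['joint_velocities'].round(3),o['joint_torque'].round(2))
for n in ('wrist','scene'):
    p=cam(n);save(p,n+'3')
st()
E
```

```text
t 5.6 pos [ 0.4274 -0.3365  0.0635] yaw(-x) -0.0368 zax [ 0.021  -0.026  -0.9994] F [-0.06  0.04  0.04] M [ 0.057  0.065 -0.028] w 0.0872
tool delta mm [10.8 11.  19.7]
[-8.7200e-01  6.5180e-01  1.7882e+00 -1.0000e-03  6.6810e-01 -2.4049e+00] [ 0.    -0.062 -0.033 -0.001  0.019  0.001] [-1.000e-01 -4.011e+01 -9.580e+00 -5.000e-02 -3.300e-01 -1.000e-02]
t 5.7 pos [ 0.4284 -0.3376  0.0652] yaw(-x) -0.0364 zax [ 0.0235 -0.029  -0.9993] F [ 0.69  0.5  -0.12] M [-0.009 -0.05   0.033] w 0.0869
```

View pics/wrist3.png

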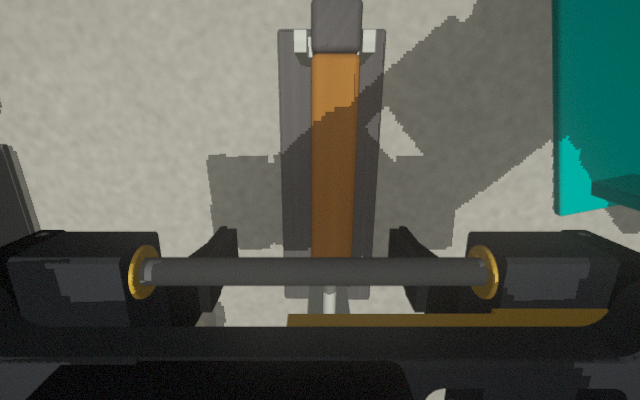

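View pics/scene3.png

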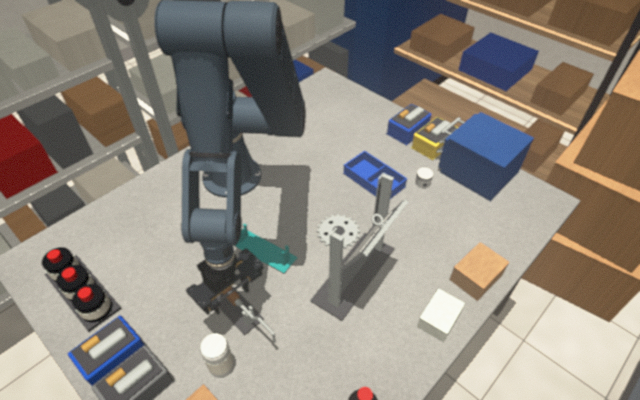

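Call:
play_rows --commands '[{"x": 0, "y": 0, "z": 0, "spin": 0}, {"x": 0, "y": 0, "z": 0, "spin": 0}]'

```text
time: 5.9
position: [0.4298, -0.3391, 0.0685]
tool_rot: [0.018, 1.0, -0.016, 0.014]
ft_force: [0.6, 0.0, -0.6]
grip_width: 0.0868
```

```bash
python3 - <<'E'
from h import *
o=st((.4175,-.3256,.0433));print(o['q'].round(4),o['joint_velocities'].round(3),o['joint_torque'].round(2))
E
```

```text
t 5.9 pos [ 0.4298 -0.3391  0.0685] yaw(-x) -0.0364 zax [ 0.0272 -0.0334 -0.9991] F [ 0.58  0.02 -0.62] M [ 0.044 -0.016  0.007] w 0.0868
tool delta mm [13.5 13.9 24.4]
[-8.7180e-01  6.4380e-01  1.7844e+00 -1.1000e-03  6.7040e-01 -2.4049e+00] [ 0.001 -0.023 -0.007 -0.     0.011  0.   ] [-2.000e-02 -4.068e+01 -9.520e+00 -6.000e-02 -1.300e-01 -0.000e+00]
```

Call:
play_rows --commands '[{"x": 0, "y": 0, "z": 0, "spin": 0}, {"x": 0, "y": 0, "z": 0, "spin": 0}, {"x": 0, "y": 0, "z": 0, "spin": 0}, {"x": 0, "y": 0, "z": 0, "spin": 0}]'

```text
time: 6.3
position: [0.4307, -0.3401, 0.0709]
tool_rot: [0.018, 1.0, -0.018, 0.015]
ft_force: [-0.2, -0.4, -0.3]
grip_width: 0.0874
```

```bash
python3 - <<'E'
from h import *
o=st((.4175,-.3256,.0433));print(o['q'].round(4),o['joint_velocities'].round(3),o['joint_torque'].round(2))
E
```

```text
t 6.3 pos [ 0.4307 -0.3401  0.0709] yaw(-x) -0.0362 zax [ 0.03   -0.0366 -0.9989] F [-0.25 -0.37 -0.3 ] M [0.052 0.06  0.031] w 0.0874
tool delta mm [14.5 14.9 26.7]
[-8.7170e-01  6.3960e-01  1.7833e+00 -1.0000e-03  6.7140e-01 -2.4049e+00] [ 0.    -0.004  0.     0.     0.002  0.001] [  0.   -40.99  -9.74  -0.06  -0.15  -0.  ]
```

Call:
play_rows --commands '[{"x": 0, "y": 0, "z": -10, "spin": 0}]'

```text
time: 6.4
position: [0.4297, -0.3389, 0.0802]
tool_rot: [0.018, 1.0, -0.017, 0.014]
ft_force: [0.9, 0.2, -0.0]
grip_width: 0.087
```

```bash
python3 - <<'E'
from h import *
o=st((.4175,-.3256,.0433));print(o['q'].round(4),o['joint_velocities'].round(3),o['joint_torque'].round(2))
E
```

```text
t 6.4 pos [ 0.4297 -0.3389  0.0802] yaw(-x) -0.0364 zax [ 0.028  -0.0343 -0.999 ] F [ 0.89  0.2  -0.01] M [ 0.043  0.042 -0.03 ] w 0.087
tool delta mm [13.7 14.1 36. ]
[-8.7180e-01  6.2290e-01  1.7800e+00 -1.0000e-03  6.9430e-01 -2.4049e+00] [ 0.001 -0.203 -0.048 -0.001  0.237  0.001] [-3.000e-02 -3.973e+01 -1.022e+01 -6.000e-02 -4.000e-01 -1.000e-02]
```

Call:
play_rows --commands '[{"x": 0, "y": 0, "z": 0, "spin": 0}, {"x": 0, "y": 0, "z": 0, "spin": 0}]'

```text
time: 6.6
position: [0.4303, -0.3395, 0.0817]
tool_rot: [0.018, 1.0, -0.018, 0.015]
ft_force: [0.0, -0.2, -0.8]
grip_width: 0.0872
```

```bash
python3 - <<'E'
from h import *
o=st((.4175,-.3256,.0433));print(o['q'].round(4),o['joint_velocities'].round(3),o['joint_torque'].round(2))
E
```

```text
t 6.6 pos [ 0.4303 -0.3395  0.0817] yaw(-x) -0.0362 zax [ 0.0296 -0.0362 -0.9989] F [ 0.04 -0.22 -0.78] M [0.026 0.05  0.009] w 0.0872
tool delta mm [14.4 14.8 37.4]
[-8.7160e-01  6.2040e-01  1.7791e+00 -1.0000e-03  6.9520e-01 -2.4049e+00] [ 0.001 -0.014 -0.007  0.002  0.004 -0.001] [-2.000e-02 -4.070e+01 -1.033e+01 -6.000e-02 -1.600e-01 -0.000e+00]
```

```bash
python3 - <<'E'
from h import *
for n in ('top','scene'):
    p=cam(n);save(p,n+'4')
    a=cv2.imread(f'pics/{n}0.png');b=p['img'][:,:,::-1]
    d=cv2.absdiff(a,b).max(2); cv2.imwrite(f'pics/{n}d.png',d)
a=cv2.imread('pics/top4.png')[150:290,350:530]; b=cv2.imread('pics/top0.png')[150:290,350:530]
c=cv2.imread('pics/scene4.png')[240:390,170:310]; e=cv2.imread('pics/scene0.png')[240:390,170:310]
r=lambda i:cv2.resize(i,(400,300),interpolation=cv2.INTER_CUBIC)
cv2.imwrite('pics/cmp.png',np.vstack([np.hstack([r(b),r(a)]),np.hstack([r(e),r(c)])]))
E
```

```text
(no output)
```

View pics/cmp.png

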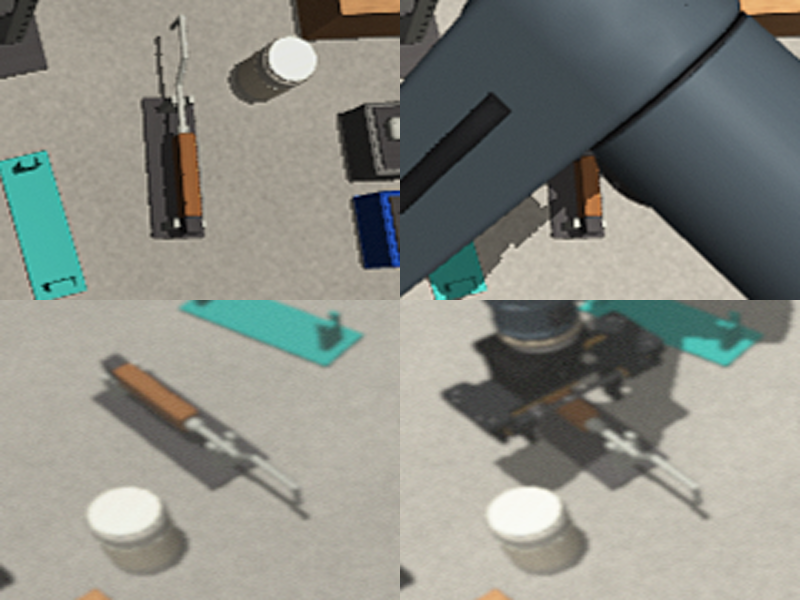

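Call:
play_rows --commands '[{"x": 0, "y": 0, "z": 10, "spin": 0}]'

```text
time: 6.8
position: [0.4313, -0.3407, 0.0722]
tool_rot: [0.018, 1.0, -0.019, 0.016]
ft_force: [0.9, -0.5, 0.8]
grip_width: 0.0868
```

```bash
python3 - <<'E'
from h import *
o=st((.4175,-.3256,.0433));print(o['q'].round(4),o['joint_velocities'].round(3),o['joint_torque'].round(2))
E
```

```text
t 6.8 pos [ 0.4313 -0.3407  0.0722] yaw(-x) -0.0361 zax [ 0.0315 -0.0385 -0.9988] F [ 0.85 -0.5   0.77] M [ 0.027  0.009 -0.013] w 0.0868
tool delta mm [15.3 15.7 27.9]
[-8.7160e-01  6.3750e-01  1.7822e+00 -1.0000e-03  6.7200e-01 -2.4049e+00] [ 0.001  0.202  0.048 -0.001 -0.237 -0.   ] [  0.09 -41.96  -9.61  -0.06   0.13  -0.  ]
```

Call:
play_rows --commands '[{"x": 0, "y": 0, "z": 10, "spin": 0}]'

```text
time: 6.9
position: [0.4316, -0.3412, 0.0615]
tool_rot: [0.018, 1.0, -0.019, 0.016]
ft_force: [0.4, 1.9, 0.3]
grip_width: 0.0869
```

```bash
python3 - <<'E'
from h import *
o=st((.4175,-.3256,.0433));print(o['q'].round(4),o['joint_velocities'].round(3),o['joint_torque'].round(2))
E
```

```text
t 6.9 pos [ 0.4316 -0.3412  0.0615] yaw(-x) -0.0361 zax [ 0.0317 -0.0387 -0.9987] F [0.45 1.86 0.26] M [-0.018 -0.007 -0.012] w 0.0869
tool delta mm [15.3 15.7 17.2]
[-8.7160e-01  6.5670e-01  1.7861e+00 -1.1000e-03  6.4870e-01 -2.4049e+00] [-0.001  0.184  0.032 -0.001 -0.229  0.002] [ 3.000e-02 -4.243e+01 -9.500e+00 -5.000e-02 -1.000e-02 -0.000e+00]
```

Call:
play_rows --commands '[{"x": 0, "y": 0, "z": 0, "spin": 0}]'

```text
time: 7.0
position: [0.4309, -0.3403, 0.0597]
tool_rot: [0.018, 1.0, -0.018, 0.015]
ft_force: [-0.3, 0.5, -0.3]
grip_width: 0.0868
```

```bash
python3 - <<'E'
from h import *
o=st((.4175,-.3256,.0433));print(o['q'].round(4),o['joint_velocities'].round(3),o['joint_torque'].round(2))
E
```

```text
t 7.0 pos [ 0.4309 -0.3403  0.0597] yaw(-x) -0.0363 zax [ 0.0295 -0.0361 -0.9989] F [-0.28  0.46 -0.32] M [0.077 0.022 0.025] w 0.0868
tool delta mm [14.4 14.8 15.4]
[-8.7170e-01  6.5980e-01  1.7872e+00 -1.1000e-03  6.4800e-01 -2.4048e+00] [ 0.001 -0.003 -0.004  0.     0.001 -0.002] [-3.000e-02 -4.136e+01 -9.490e+00 -5.000e-02 -2.600e-01 -1.000e-02]
```

Call:
play_rows --commands '[{"x": 0, "y": 0, "z": -25, "spin": 0}, {"x": 0, "y": 0, "z": -25, "spin": 0}, {"x": 0, "y": 0, "z": -20, "spin": 0}, {"x": 0, "y": 0, "z": 0, "spin": 0}]'

```text
time: 7.4
position: [0.4274, -0.3363, 0.1276]
tool_rot: [0.019, 1.0, -0.014, 0.012]
ft_force: [-0.3, -0.9, -0.2]
grip_width: 0.0871
```

```bash
python3 - <<'E'
from h import *
o=st((.4175,-.3256,.0433));print(o['q'].round(4),o['joint_velocities'].round(3),o['joint_torque'].round(2))
E
```

```text
t 7.4 pos [ 0.4274 -0.3363  0.1276] yaw(-x) -0.0368 zax [ 0.0239 -0.0294 -0.9993] F [-0.3  -0.94 -0.19] M [ 0.088 -0.002 -0.015] w 0.0871
tool delta mm [12.3 12.7 83.7]
[-8.7190e-01  5.4190e-01  1.7538e+00 -9.0000e-04  8.0800e-01 -2.4050e+00] [-0.004  0.036  0.027  0.    -0.01  -0.002] [  0.12 -39.67 -11.83  -0.06   0.14   0.  ]
```

Call:
play_rows --commands '[{"x": 0, "y": 0, "z": 0, "spin": 0}]'

```text
time: 7.5
position: [0.4272, -0.3361, 0.1272]
tool_rot: [0.019, 1.0, -0.014, 0.012]
ft_force: [0.2, 0.4, 0.0]
grip_width: 0.0869
```

```bash
python3 - <<'E'
from h import *
o=st((.4175,-.3256,.0433));print(o['q'].round(4),o['joint_velocities'].round(3),o['joint_torque'].round(2))
E
```

```text
t 7.5 pos [ 0.4272 -0.3361  0.1272] yaw(-x) -0.0368 zax [ 0.0236 -0.0291 -0.9993] F [0.19 0.4  0.01] M [ 0.062  0.033 -0.039] w 0.0869
tool delta mm [12.1 12.4 83.3]
[-8.7190e-01  5.4240e-01  1.7545e+00 -9.0000e-04  8.0720e-01 -2.4050e+00] [ 0.001 -0.011 -0.007 -0.    -0.001  0.001] [  0.   -39.89 -12.59  -0.06  -0.14  -0.  ]
```

Call:
play_rows --commands '[{"x": 0, "y": 0, "z": -40, "spin": 0}, {"x": 0, "y": 0, "z": 0, "spin": 0}, {"x": 0, "y": 0, "z": -40, "spin": 0}, {"x": 0, "y": 0, "z": 0, "spin": 0}]'

```text
time: 7.9
position: [0.4238, -0.3323, 0.2024]
tool_rot: [0.019, 1.0, -0.01, 0.008]
ft_force: [0.1, -0.0, 0.3]
grip_width: 0.0869
```

```bash
python3 - <<'E'
from h import *
o=st((.4175,-.3256,.0433))
E
```

```text
t 7.9 pos [ 0.4238 -0.3323  0.2024] yaw(-x) -0.0374 zax [ 0.0161 -0.0201 -0.9997] F [ 0.15 -0.01  0.26] M [ 0.035 -0.004 -0.043] w 0.0869
tool delta mm [  9.2   9.6 158.8]
```

Call:
play_rows --commands '[{"x": 0, "y": 0, "z": 10, "spin": 0}, {"x": 0, "y": 0, "z": 10, "spin": 0}, {"x": 0, "y": 0, "z": 10, "spin": 0}, {"x": 0, "y": 0, "z": 10, "spin": 0}, {"x": 0, "y": 0, "z": 10, "spin": 0}, {"x": 0, "y": 0, "z": 10, "spin": 0}, {"x": 0, "y": 0, "z": 5, "spin": 0}, {"x": 0, "y": 0, "z": 0, "spin": 0}]'

```text
time: 8.7
position: [0.4213, -0.3297, 0.1238]
tool_rot: [0.019, 1.0, -0.004, 0.003]
ft_force: [-0.2, 0.5, -0.2]
grip_width: 0.0869
```

```bash
python3 - <<'E'
from h import *
o=st((.4175,-.3256,.0433))
E
```

```text
t 8.7 pos [ 0.4213 -0.3297  0.1238] yaw(-x) -0.038 zax [ 0.0066 -0.0087 -0.9999] F [-0.21  0.5  -0.18] M [ 0.001  0.024 -0.012] w 0.0869
tool delta mm [ 4.5  4.6 80.5]
```

Call:
play_rows --commands '[{"x": 2, "y": 2, "z": 8, "spin": 0}, {"x": 2, "y": 2, "z": 8, "spin": 0}, {"x": 0, "y": 0, "z": 8, "spin": 0}, {"x": 0, "y": 0, "z": 8, "spin": 0}, {"x": 0, "y": 0, "z": 8, "spin": 0}, {"x": 0, "y": 0, "z": 4, "spin": 0}, {"x": 0, "y": 0, "z": 0, "spin": 0}]'

```text
time: 9.4
position: [0.4181, -0.3263, 0.0768]
tool_rot: [0.019, 1.0, -0.005, 0.004]
ft_force: [-1.1, 0.9, 0.1]
grip_width: 0.0873
```

```bash
python3 - <<'E'
from h import *
o=st((.4175,-.3256,.0433))
E
```

```text
t 9.4 pos [ 0.4181 -0.3263  0.0768] yaw(-x) -0.0379 zax [ 0.0082 -0.0106 -0.9999] F [-1.1   0.87  0.08] M [ 0.083  0.032 -0.011] w 0.0873
tool delta mm [ 0.9  1.1 33.4]
```

Call:
play_rows --commands '[{"x": 0.5, "y": 0.5, "z": 8, "spin": 0}, {"x": 0, "y": 0, "z": 8, "spin": 0}, {"x": 0, "y": 0, "z": 8, "spin": 0}, {"x": 0, "y": 0, "z": 4, "spin": 0}, {"x": 0, "y": 0, "z": 0, "spin": 0}]'

```text
time: 9.9
position: [0.4182, -0.3265, 0.0464]
tool_rot: [0.019, 1.0, -0.006, 0.005]
ft_force: [0.4, -0.1, 0.6]
grip_width: 0.0869
```

```bash
python3 - <<'E'
from h import *
o=st((.4175,-.3256,.0433))
p=cam('wrist');save(p,'w5')
E
```

```text
t 9.9 pos [ 0.4182 -0.3265  0.0464] yaw(-x) -0.0379 zax [ 0.0089 -0.0114 -0.9999] F [ 0.4  -0.13  0.63] M [ 0.062  0.032 -0.008] w 0.0869
tool delta mm [0.7 1.  3.1]
```

View pics/w5.png

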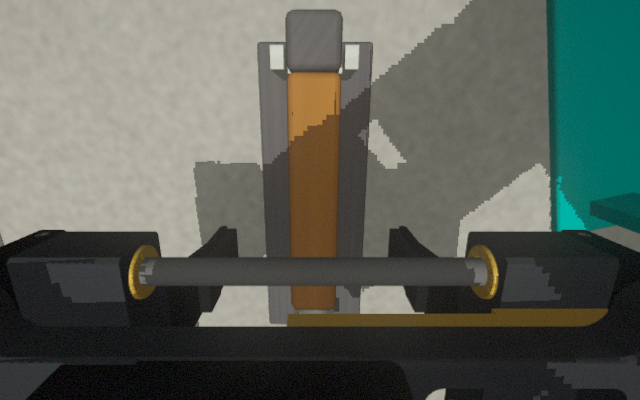

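Call:
play_rows --commands '[{"x": 0.5, "y": 0.5, "z": 2.5, "spin": 0}, {"x": 0, "y": 0, "z": 0, "spin": 0}]'

```text
time: 10.15
position: [0.4179, -0.3263, 0.0442]
tool_rot: [0.019, 1.0, -0.006, 0.005]
ft_force: [0.2, -0.3, 0.6]
grip_width: 0.087
```

Call:
play_rows --commands '[{"x": 0, "y": 0, "z": 0, "spin": 0}, {"x": 0, "y": 0, "z": 0, "spin": 0}, {"x": 0, "y": 0, "z": 0, "spin": 0}, {"x": 0, "y": 0, "z": 0, "spin": 0}, {"x": 0, "y": 0, "z": 0, "spin": 0}, {"x": 0, "y": 0, "z": 0, "spin": 0}]' --grip 0 --newtons 60

```text
time: 10.75
position: [0.4183, -0.3267, 0.045]
tool_rot: [0.019, 1.0, -0.007, 0.005]
ft_force: [0.3, -0.4, -0.3]
grip_width: 0.047
```

```bash
python3 - <<'E'
from h import *
o=st((.4175,-.3256,.0433));print(o['q'])
E
```

```text
t 10.75 pos [ 0.4183 -0.3267  0.045 ] yaw(-x) -0.0378 zax [ 0.0107 -0.0136 -0.9999] F [ 0.27 -0.38 -0.27] M [ 0.043  0.017 -0.038] w 0.047
tool delta mm [0.9 1.1 1.7]
[-8.73413187e-01  6.78664476e-01  1.81683340e+00 -8.73376493e-04
  6.28842286e-01 -2.40563781e+00]
```

Call:
play_rows --commands '[{"x": 0.5, "y": 0.5, "z": 1.5, "spin": 0}, {"x": 0, "y": 0, "z": 0, "spin": 0}, {"x": 0, "y": 0, "z": 0, "spin": 0}, {"x": 0, "y": 0, "z": 0, "spin": 0}, {"x": 0, "y": 0, "z": 0, "spin": 0}, {"x": 0, "y": 0, "z": 0, "spin": 0}]'

```text
time: 11.35
position: [0.4178, -0.3261, 0.0434]
tool_rot: [0.019, 1.0, -0.007, 0.005]
ft_force: [0.1, 0.4, 0.1]
grip_width: 0.0211
```

```bash
python3 - <<'E'
from h import *
o=st((.4175,-.3256,.0433))
E
```

```text
t 11.35 pos [ 0.4178 -0.3261  0.0434] yaw(-x) -0.0381 zax [ 0.0107 -0.0134 -0.9999] F [0.12 0.42 0.06] M [ 0.052  0.005 -0.03 ] w 0.0211
tool delta mm [0.3 0.5 0.1]
```

Call:
play_rows --commands '[{"x": 0, "y": 0, "z": 0, "spin": 0}, {"x": 0, "y": 0, "z": -4, "spin": 0}, {"x": 0, "y": 0, "z": -8, "spin": 0}, {"x": 0, "y": 0, "z": -10, "spin": 0}, {"x": 0, "y": 0, "z": -10, "spin": 0}, {"x": 0, "y": 0, "z": -10, "spin": 0}, {"x": 0, "y": 0, "z": -5, "spin": 0}, {"x": 0, "y": 0, "z": 0, "spin": 0}]'

```text
time: 12.15
position: [0.4173, -0.3254, 0.0951]
tool_rot: [0.019, 1.0, -0.007, 0.006]
ft_force: [0.8, 0.6, -1.6]
grip_width: 0.0222
```

```bash
python3 - <<'E'
from h import *
o=st((.4175,-.3256,.0433))
p=cam('wrist');save(p,'w6')
p=cam('scene');save(p,'s6')
i=p['img'][:,:,::-1]
cv2.imwrite('pics/s6c.png',cv2.resize(i[220:360,180:300],None,fx=5,fy=4,interpolation=cv2.INTER_CUBIC))
E
```

```text
t 12.15 pos [ 0.4173 -0.3254  0.0951] yaw(-x) -0.0378 zax [ 0.0112 -0.014  -0.9998] F [ 0.79  0.63 -1.59] M [ 0.056 -0.051  0.015] w 0.0222
tool delta mm [ 0.4  0.5 51.8]
```

View pics/s6c.png

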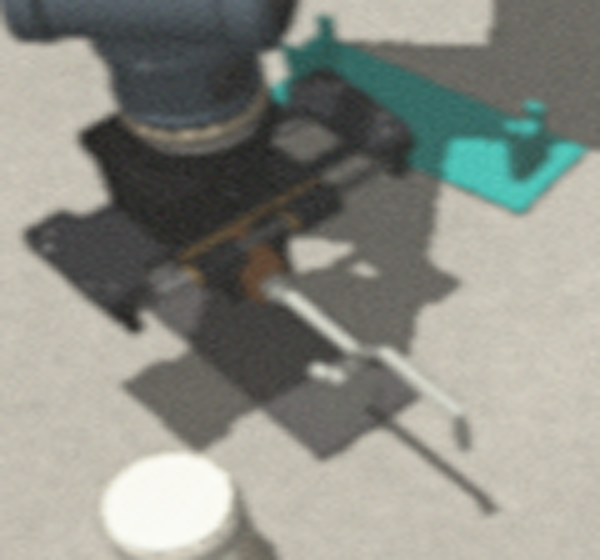

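View pics/w6.png

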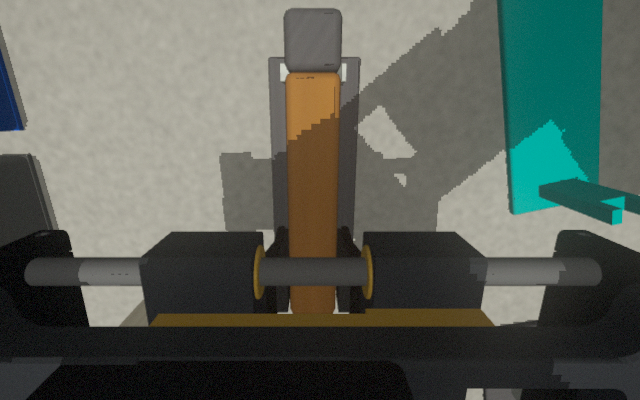

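Call:
play_rows --commands '[{"x": 0, "y": 0, "z": -12, "spin": 0}, {"x": 0, "y": 0, "z": -14, "spin": 0}, {"x": 0, "y": 0, "z": -14, "spin": 0}, {"x": 0, "y": 0, "z": -14, "spin": 0}, {"x": 0, "y": 0, "z": -14, "spin": 0}, {"x": 0, "y": 0, "z": -14, "spin": 0}, {"x": 0, "y": 0, "z": -14, "spin": 0}, {"x": 0, "y": 0, "z": -14, "spin": 0}]'

```text
time: 13.05
position: [0.4133, -0.3207, 0.2076]
tool_rot: [0.019, 1.0, -0.002, 0.001]
ft_force: [0.8, 0.5, -1.7]
grip_width: 0.0215
```

Call:
play_rows --commands '[{"x": 0, "y": 0, "z": -14, "spin": 0}, {"x": 0, "y": 0, "z": -14, "spin": 0}, {"x": 0, "y": 0, "z": -14, "spin": 0}, {"x": 0, "y": 0, "z": -14, "spin": 0}, {"x": 0, "y": 0, "z": -14, "spin": 0}, {"x": 0, "y": 0, "z": -12, "spin": 0}, {"x": 0, "y": 0, "z": -8, "spin": 0}, {"x": 0, "y": 0, "z": 0, "spin": 0}]'

```text
time: 13.85
position: [0.4111, -0.3178, 0.3052]
tool_rot: [0.019, 1.0, -0.001, 0.001]
ft_force: [-0.6, -0.4, -1.5]
grip_width: 0.0216
```

```bash
python3 - <<'E'
from h import *
o=st((.4,-.04,.35));print(o['q'])
E
```

```text
t 13.85 pos [ 0.4111 -0.3178  0.3052] yaw(-x) -0.0382 zax [ 0.0019 -0.0024 -1.    ] F [-0.57 -0.36 -1.48] M [ 0.001 -0.074 -0.035] w 0.0216
tool delta mm [ 21.6 277.1 -45.5]
[-8.73366416e-01  2.89428187e-01  1.58832646e+00 -5.14620621e-05
  1.26076911e+00 -2.40596135e+00]
```

Call:
play_rows --commands '[{"x": 0, "y": 15, "z": -12, "spin": 0}, {"x": 0, "y": 30, "z": -12, "spin": 0}, {"x": 0, "y": 35, "z": -10, "spin": -0.03}, {"x": 0, "y": 35, "z": -5, "spin": -0.03}, {"x": 0, "y": 35, "z": 0, "spin": -0.03}, {"x": 0, "y": 35, "z": 0, "spin": -0.03}, {"x": -2, "y": 35, "z": 0, "spin": -0.03}, {"x": -3, "y": 20, "z": 0, "spin": -0.03}]'

```text
time: 14.65
position: [0.4074, -0.0637, 0.3459]
tool_rot: [-0.071, 0.997, 0.003, -0.001]
ft_force: [0.7, -0.8, -1.0]
grip_width: 0.0215
```

Call:
play_rows --commands '[{"x": 0, "y": 8, "z": 0, "spin": 0}, {"x": 0, "y": 0, "z": 0, "spin": 0}, {"x": 0, "y": 0, "z": 0, "spin": 0}]'

```text
time: 14.95
position: [0.404, -0.0517, 0.3463]
tool_rot: [-0.074, 0.997, 0.004, -0.002]
ft_force: [0.3, -0.1, -2.4]
grip_width: 0.0219
```

```bash
python3 - <<'E'
from h import *
o=st((.4,-.04,.35));print(o['q'])
for n in ('top','scene','wrist'):
    p=cam(n);save(p,n+'7')
E
```

```text
t 14.95 pos [ 0.404  -0.0517  0.3463] yaw(-x) 0.1479 zax [-0.0042  0.007  -1.    ] F [ 0.28 -0.11 -2.44] M [ 0.04  -0.031  0.034] w 0.0219
tool delta mm [ 2.3 12.1 -3.6]
[-0.40691485  0.07331154  1.75161022  0.00494811  1.32333536 -2.12678071]
```

View pics/top7.png

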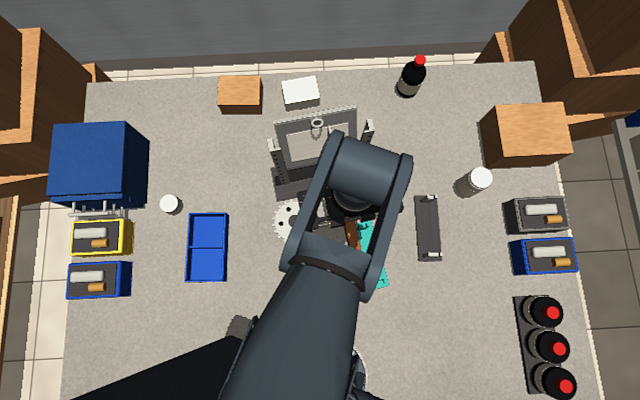

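View pics/scene7.png

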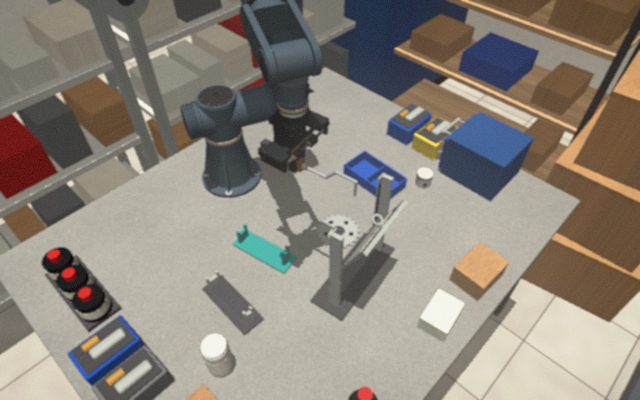

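```bash
python3 - <<'E'
import cv2,numpy as np
a=cv2.imread('pics/top7.png')[110:140,297:337];b=cv2.imread('pics/scene7.png')[205:235,358:398]
r=lambda i:cv2.resize(i,None,fx=10,fy=10,interpolation=cv2.INTER_CUBIC)
A,B=r(a),r(b)
for I in (A,B):
    for k in range(0,400,50): cv2.line(I,(k,0),(k,5),(0,0,255),1); cv2.line(I,(0,k),(5,k),(0,0,255),1)
cv2.imwrite('pics/ring.png',np.hstack([A,B]))
E
```

```text
(no output)
```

View pics/ring.png

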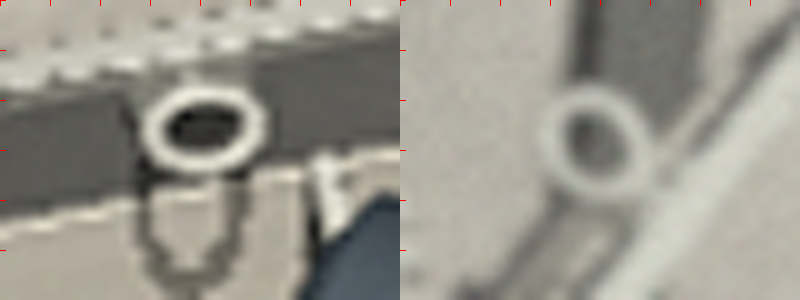

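```bash
cat >> h.py <<'E'
def tip(o=None):
    o=o or robot.get_obs();Rm=R.from_quat(o['tool_rot']).as_matrix()
    # grasp: T0 orientation, pole frame level yaw -.037
    T0=np.array([.4178,-.3261,.0434]);z0=np.array([.0107,-.0134,-.9999]);x0=-np.array([np.cos(-.0381),np.sin(-.0381),.0107*np.cos(.038)])
    z0/=np.linalg.norm(z0);x0-=z0*(x0@z0);x0/=np.linalg.norm(x0);R0=np.c_[x0,np.cross(z0,x0),z0]
    a=-.037;pg=np.array([.3725,-.3239,.062]);tw=pg+.22*np.array([np.cos(a),np.sin(a),0])+[0,0,-.0135]
    return o['position']+Rm@R0.T@(tw-T0)
E
python3 - <<'E'
from h import *
p=cam('scene');t=cam('top')
E=tri([t,p],[(316.95,122.35),(377.35,218.85)]);print('eye',E.round(4),proj(t,E),proj(p,E))
X=tip();print('tip',X.round(4),proj(p,X),proj(p,X+[0,0,.0485]))
i=p['img'][:,:,::-1]
cv2.imwrite('pics/tipc.png',cv2.resize(i[160:210,320:370],None,fx=10,fy=10,interpolation=cv2.INTER_CUBIC))
st((E[0]-.1747*.9888,E[1]-.1747*.1494,E[2]+.012))
E
```

```text
eye [ 0.6388 -0.0035  0.2885] [316.89618701 122.3063727 ] [377.28433014 218.86706104]
tip [ 0.5771 -0.0263  0.3486] [353.68443652 194.5243109 ] [354.7693481  180.35339659]
t 15.2 pos [ 0.4043 -0.0524  0.346 ] yaw(-x) 0.1462 zax [-0.0044  0.0075 -1.    ] F [ 0.99 -0.11 -1.49] M [ 0.002 -0.105 -0.044] w 0.0215
tool delta mm [-64.5  13.1  45.4]
```

View pics/tipc.png

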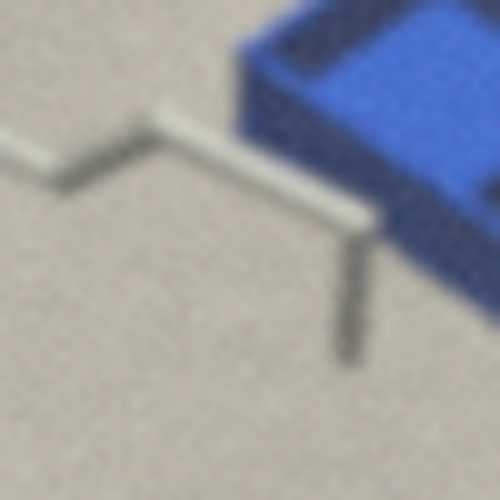

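Call:
play_rows --commands '[{"x": -8, "y": 4, "z": 0, "spin": 0}, {"x": -12, "y": 4, "z": 0, "spin": 0}, {"x": -12, "y": 3, "z": 0, "spin": 0}, {"x": -12, "y": 0, "z": 0, "spin": 0}, {"x": -10, "y": 0, "z": 0, "spin": 0}, {"x": -3, "y": 0, "z": 0, "spin": 0}, {"x": 0, "y": 0, "z": 0, "spin": 0}]'

```text
time: 15.9
position: [0.4661, -0.0328, 0.3452]
tool_rot: [-0.072, 0.997, 0.004, -0.002]
ft_force: [-0.4, -0.5, -3.1]
grip_width: 0.0211
```

```bash
python3 - <<'E'
from h import *
p=cam('scene');t=cam('top')
E=np.array([.6388,-.0035,.2885])
X=tip();print('tip',X.round(4),proj(p,X),proj(t,X))
a=.15;Rz=np.array([[np.cos(a),np.sin(a),0],[-np.sin(a),np.cos(a),0],[0,0,1]])
print('tip-eye in screen axes mm',(1000*Rz@(X-E)).round(1))
A=cv2.resize(p['img'][185:235,345:395,::-1],None,fx=8,fy=8,interpolation=cv2.INTER_CUBIC)
B=cv2.resize(t['img'][90:140,290:340,::-1],None,fx=8,fy=8,interpolation=cv2.INTER_CUBIC)
cv2.imwrite('pics/h8.png',np.hstack([A,B]))
st()
E
```

```text
tip [ 0.6382 -0.0072  0.3478] [378.39311381 203.53581331] [318.46921053 111.751955  ]
tip-eye in screen axes mm [-1.1 -3.6 59.3]
t 16.0 pos [ 0.4654 -0.0328  0.3452] yaw(-x) 0.1437 zax [-0.0043  0.0077 -1.    ] F [-0.16 -0.21 -1.5 ] M [ 0.055 -0.066 -0.008] w 0.0215
```

View pics/h8.png

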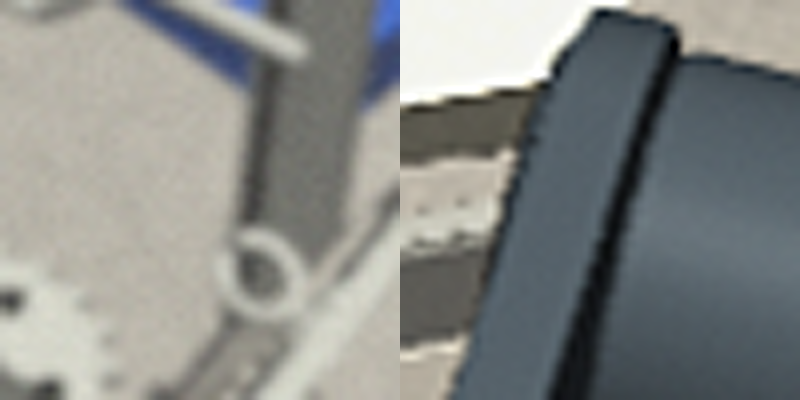

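Call:
play_rows --commands '[{"x": -0.5, "y": 1.5, "z": 6, "spin": -0.003}, {"x": -0.5, "y": 1.5, "z": 7, "spin": -0.003}, {"x": 0, "y": 0, "z": 7, "spin": 0}, {"x": 0, "y": 0, "z": 7, "spin": 0}, {"x": 0, "y": 0, "z": 5, "spin": 0}, {"x": 0, "y": 0, "z": 0, "spin": 0}]'

```text
time: 16.6
position: [0.4636, -0.0291, 0.31]
tool_rot: [-0.075, 0.997, 0.004, -0.003]
ft_force: [0.5, -0.3, -2.6]
grip_width: 0.0214
```

```bash
cat > see.py <<'E'
from h import *
import sys
p=cam('scene')
E=np.array([.6388,-.0035,.2885])
X=tip();print('tip',X.round(4),proj(p,X),'J x y z px/mm',[((proj(p,X+d)-proj(p,X))).round(2) for d in np.eye(3)*.001])
a=.15;Rz=np.array([[np.cos(a),np.sin(a),0],[-np.sin(a),np.cos(a),0],[0,0,1]])
print('tip-eye in screen axes mm',(1000*Rz@(X-E)).round(1))
A=cv2.resize(p['img'][185:235,345:395,::-1],None,fx=12,fy=12,interpolation=cv2.INTER_CUBIC)
cv2.imwrite('pics/'+sys.argv[1]+'.png',A)
st()
E
python3 see.py h9
```

```text
tip [ 0.6365 -0.0026  0.3126] [377.68626805 211.80575625] J x y z px/mm [array([0.32, 0.21]), array([ 0.26, -0.22]), array([ 0.04, -0.27])]
tip-eye in screen axes mm [-2.2  1.2 24.1]
t 16.65 pos [ 0.4638 -0.0292  0.3103] yaw(-x) 0.1492 zax [-0.0062  0.0079 -0.9999] F [-0.06  0.53 -1.12] M [ 0.043 -0.109  0.042] w 0.0217
```

View pics/h9.png

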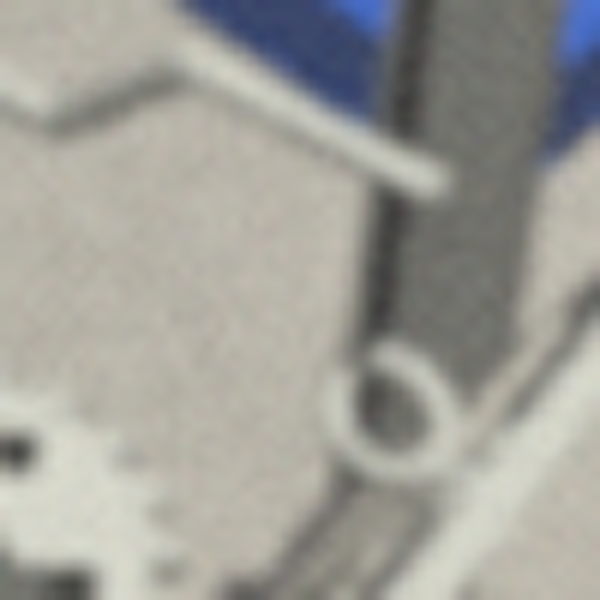

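Call:
play_rows --commands '[{"x": -0.5, "y": 0, "z": 4, "spin": 0}, {"x": 0, "y": 0, "z": 4, "spin": 0}, {"x": 0, "y": 0, "z": 4, "spin": 0}, {"x": 0, "y": 0, "z": 3, "spin": 0}, {"x": 0, "y": 0, "z": 0, "spin": 0}]'

```text
time: 17.15
position: [0.4649, -0.0293, 0.2946]
tool_rot: [-0.074, 0.997, 0.004, -0.002]
ft_force: [-0.1, -0.1, -0.9]
grip_width: 0.0217
```

```bash
python3 see.py h10
```

```text
tip [ 0.6377 -0.0028  0.2975] [377.47412495 216.12943919] J x y z px/mm [array([0.32, 0.21]), array([ 0.26, -0.22]), array([ 0.04, -0.26])]
tip-eye in screen axes mm [-1.   0.9  9. ]
t 17.2 pos [ 0.465  -0.0293  0.2948] yaw(-x) 0.1491 zax [-0.0042  0.0072 -1.    ] F [-0.08 -0.21 -2.5 ] M [ 0.04  -0.037  0.002] w 0.0216
```

View pics/h10.png

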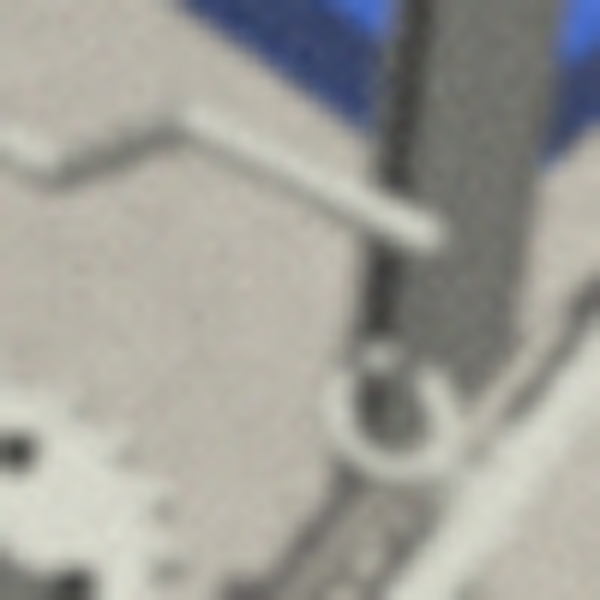

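Call:
play_rows --commands '[{"x": 0, "y": 0, "z": 4, "spin": 0}, {"x": 0, "y": 0, "z": 4, "spin": 0}, {"x": 0, "y": 0, "z": 3, "spin": 0}, {"x": 0, "y": 0, "z": 0, "spin": 0}]'

```text
time: 17.6
position: [0.4652, -0.0293, 0.2831]
tool_rot: [-0.074, 0.997, 0.004, -0.001]
ft_force: [-1.4, -0.2, -1.8]
grip_width: 0.0216
```

```bash
python3 see.py h11
```

```text
tip [ 0.638  -0.0028  0.2861] [377.15610747 219.15342638] J x y z px/mm [array([0.31, 0.21]), array([ 0.26, -0.22]), array([ 0.04, -0.26])]
tip-eye in screen axes mm [-0.7  0.9 -2.4]
t 17.65 pos [ 0.4653 -0.0294  0.2833] yaw(-x) 0.1491 zax [-0.0031  0.0069 -1.    ] F [ 0.31 -0.25 -1.57] M [ 0.007 -0.037  0.02 ] w 0.0214
```

View pics/h11.png

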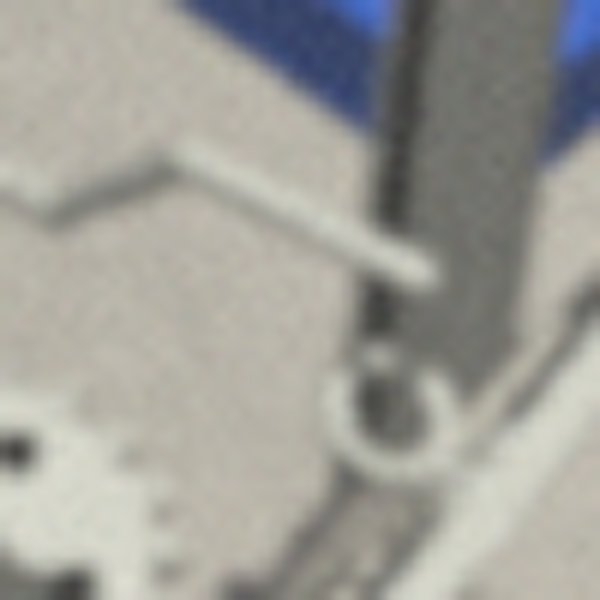

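Call:
play_rows --commands '[{"x": 0, "y": 0, "z": 4, "spin": 0}, {"x": 0, "y": 0, "z": 3, "spin": 0}, {"x": 0, "y": 0, "z": 2, "spin": 0}, {"x": 0, "y": 0, "z": 0, "spin": 0}, {"x": 0, "y": 0, "z": 0, "spin": 0}]'

```text
time: 18.15
position: [0.4655, -0.0293, 0.2736]
tool_rot: [-0.074, 0.997, 0.004, -0.001]
ft_force: [-0.0, -0.5, -1.3]
grip_width: 0.0214
```

```bash
python3 see.py h12
```

```text
tip [ 0.6381 -0.0027  0.2765] [376.85585265 221.66610894] J x y z px/mm [array([0.31, 0.21]), array([ 0.25, -0.22]), array([ 0.04, -0.26])]
tip-eye in screen axes mm [ -0.5   0.8 -12. ]
t 18.2 pos [ 0.4655 -0.0294  0.2736] yaw(-x) 0.1491 zax [-0.0027  0.0068 -1.    ] F [ 0.94  0.8  -2.29] M [-0.016 -0.022  0.024] w 0.0218
```

View pics/h12.png

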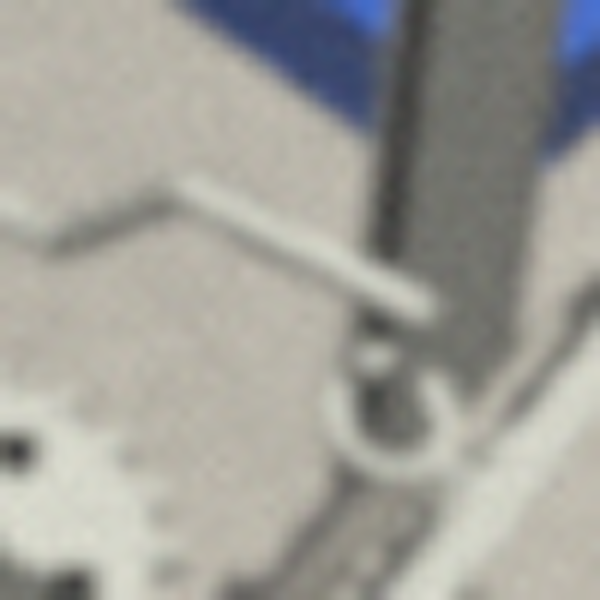

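Call:
play_rows --commands '[{"x": 3, "y": 0, "z": 0, "spin": 0}, {"x": 3, "y": 0, "z": -0.3, "spin": 0}, {"x": 3, "y": 0, "z": -0.8, "spin": 0}, {"x": 3, "y": 0, "z": -0.8, "spin": 0}, {"x": 3, "y": 0, "z": -0.8, "spin": 0}]'

```text
time: 18.7
position: [0.4532, -0.0317, 0.2775]
tool_rot: [-0.075, 0.997, 0.003, 0.003]
ft_force: [5.0, 1.6, -3.8]
grip_width: 0.0216
```

```bash
python3 see.py h13
```

```text
tip [ 0.6254 -0.0051  0.2819] [372.4649591  218.06849117] J x y z px/mm [array([0.31, 0.21]), array([ 0.26, -0.22]), array([ 0.03, -0.26])]
tip-eye in screen axes mm [-13.5   0.4  -6.6]
t 18.75 pos [ 0.4527 -0.0317  0.2776] yaw(-x) 0.1492 zax [ 0.0056  0.0068 -1.    ] F [ 3.9   1.77 -2.19] M [ 0.259 -0.603  0.105] w 0.0216
```

View pics/h13.png

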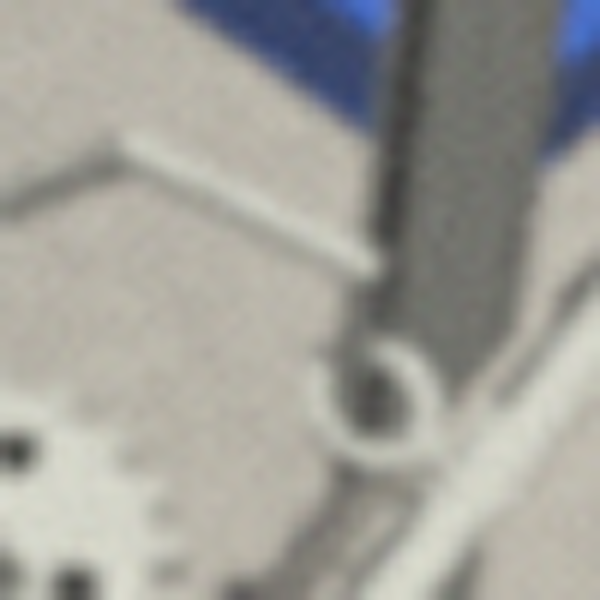

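Call:
play_rows --commands '[{"x": 3, "y": 0, "z": 1, "spin": 0}, {"x": 4, "y": 0, "z": 0.5, "spin": 0}, {"x": 4, "y": 0, "z": 0, "spin": 0}, {"x": 4, "y": 0, "z": 0, "spin": 0}, {"x": 4, "y": 0, "z": 0, "spin": 0}]'

```text
time: 19.25
position: [0.4378, -0.0346, 0.2779]
tool_rot: [-0.075, 0.997, 0.003, 0.01]
ft_force: [4.8, 1.7, -1.1]
grip_width: 0.0214
```

```bash
python3 see.py h14
```

```text
tip [ 0.6095 -0.0079  0.2842] [366.93770509 214.74378676] J x y z px/mm [array([0.31, 0.21]), array([ 0.26, -0.22]), array([ 0.03, -0.26])]
tip-eye in screen axes mm [-29.6   0.   -4.3]
t 19.3 pos [ 0.4369 -0.0346  0.2779] yaw(-x) 0.1499 zax [ 0.0175  0.0065 -0.9998] F [ 2.66  1.87 -0.29] M [ 0.265 -0.761  0.123] w 0.0219
```

View pics/h14.png

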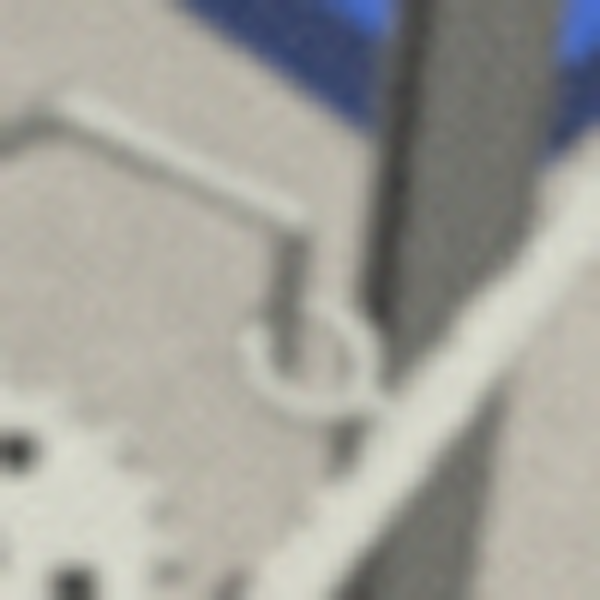

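Call:
play_rows --commands '[{"x": 4, "y": 0, "z": 0.5, "spin": 0}, {"x": 4, "y": 0, "z": 0.3, "spin": 0}, {"x": 4, "y": 0, "z": 0.3, "spin": 0}, {"x": 4, "y": 0, "z": 0.3, "spin": 0}, {"x": 4, "y": 0, "z": 0.3, "spin": 0}, {"x": 3, "y": 0, "z": 0.3, "spin": 0}]'

```text
time: 19.9
position: [0.415, -0.0385, 0.2767]
tool_rot: [-0.075, 0.997, 0.002, 0.012]
ft_force: [3.3, 1.0, 0.2]
grip_width: 0.0215
```

```bash
sed -i 's/185:235,345:395/175:235,325:385/; s/fx=12,fy=12/fx=10,fy=10/' see.py; python3 see.py h15
```

```text
tip [ 0.5868 -0.0118  0.2838] [359.02702532 210.94755368] J x y z px/mm [array([0.3 , 0.21]), array([ 0.26, -0.22]), array([ 0.02, -0.26])]
tip-eye in screen axes mm [-52.7  -0.4  -4.7]
t 19.95 pos [ 0.4142 -0.0384  0.2765] yaw(-x) 0.1497 zax [ 0.023   0.0059 -0.9997] F [ 3.86  1.53 -0.25] M [ 0.219 -0.68   0.167] w 0.0216
```

View pics/h15.png

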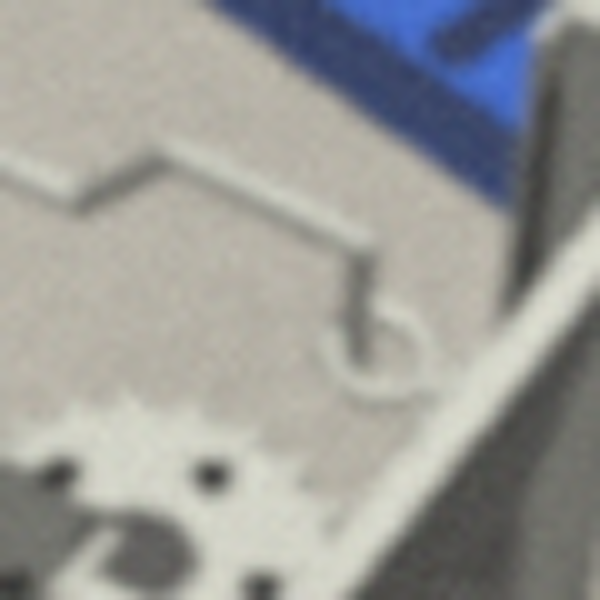

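Call:
play_rows --commands '[{"x": 3, "y": 0, "z": 0.2, "spin": 0}, {"x": 3, "y": 0, "z": 0.2, "spin": 0}, {"x": 3, "y": 0, "z": 0.2, "spin": 0}, {"x": 2.5, "y": 0, "z": 0.2, "spin": 0}]'

```text
time: 20.35
position: [0.4016, -0.0404, 0.2751]
tool_rot: [-0.075, 0.997, 0.002, 0.011]
ft_force: [3.6, 1.2, -0.7]
grip_width: 0.0214
```

```bash
python3 see.py h16
```

```text
tip [ 0.5736 -0.0137  0.2819] [354.53606425 209.15215521] J x y z px/mm [array([0.3 , 0.21]), array([ 0.26, -0.21]), array([ 0.02, -0.26])]
tip-eye in screen axes mm [-66.   -0.3  -6.6]
t 20.4 pos [ 0.4011 -0.0404  0.275 ] yaw(-x) 0.1494 zax [ 0.0208  0.0059 -0.9998] F [ 2.97  1.41 -1.63] M [ 0.248 -0.713  0.084] w 0.0215
```

View pics/h16.png

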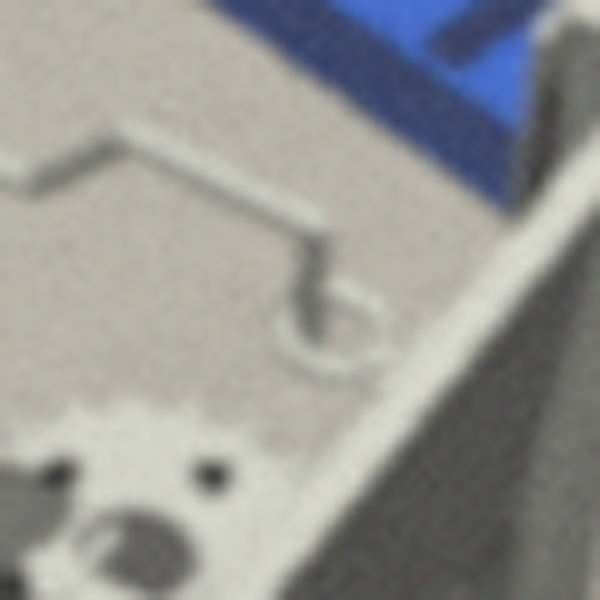

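Call:
play_rows --commands '[{"x": 2, "y": 0, "z": 0, "spin": 0}, {"x": 2, "y": 0, "z": 0, "spin": 0}, {"x": 1.5, "y": 0, "z": 0, "spin": 0}]'

```text
time: 20.7
position: [0.3946, -0.0412, 0.2745]
tool_rot: [-0.075, 0.997, 0.002, 0.01]
ft_force: [2.7, 0.1, -1.5]
grip_width: 0.0213
```

Call:
play_rows --commands '[{"x": 1.5, "y": 0, "z": 0, "spin": 0}, {"x": 1.5, "y": 0, "z": 0, "spin": 0}]'

```text
time: 20.9
position: [0.391, -0.0417, 0.2743]
tool_rot: [-0.075, 0.997, 0.002, 0.009]
ft_force: [3.3, 0.7, -2.2]
grip_width: 0.0219
```

```bash
python3 see.py h17
```

```text
tip [ 0.5632 -0.015   0.2805] [351.09584404 207.66876967] J x y z px/mm [array([0.3, 0.2]), array([ 0.26, -0.21]), array([ 0.02, -0.26])]
tip-eye in screen axes mm [-76.4  -0.1  -8. ]
t 20.95 pos [ 0.3907 -0.0417  0.2742] yaw(-x) 0.1492 zax [ 0.0176  0.0062 -0.9998] F [ 3.31  0.44 -1.35] M [ 0.208 -0.585  0.085] w 0.0211
```

Call:
play_rows --commands '[{"x": 1.2, "y": 0, "z": 0, "spin": 0}, {"x": 1.2, "y": 0, "z": 0, "spin": 0}]'

```text
time: 21.15
position: [0.3881, -0.0421, 0.2741]
tool_rot: [-0.075, 0.997, 0.002, 0.009]
ft_force: [3.4, 1.6, -1.5]
grip_width: 0.0213
```

Call:
play_rows --commands '[{"x": 1.2, "y": 0, "z": 0, "spin": 0}, {"x": 1.2, "y": 0, "z": 0, "spin": 0}]'

```text
time: 21.35
position: [0.3852, -0.0425, 0.2739]
tool_rot: [-0.075, 0.997, 0.002, 0.008]
ft_force: [3.8, 0.2, -2.4]
grip_width: 0.0216
```

Call:
play_rows --commands '[{"x": 1.2, "y": 0, "z": 0, "spin": 0}, {"x": 1.2, "y": 0, "z": 0, "spin": 0}]'

```text
time: 21.55
position: [0.3824, -0.0428, 0.2736]
tool_rot: [-0.074, 0.997, 0.003, 0.008]
ft_force: [4.4, 0.2, -2.0]
grip_width: 0.0215
```

```bash
python3 see.py h18
```

```text
tip [ 0.5547 -0.0162  0.2795] [348.26144979 206.44212654] J x y z px/mm [array([0.29, 0.2 ]), array([ 0.26, -0.21]), array([ 0.02, -0.26])]
tip-eye in screen axes mm [-85.1   0.   -9. ]
t 21.6 pos [ 0.3821 -0.0428  0.2736] yaw(-x) 0.149 zax [ 0.0152  0.0064 -0.9999] F [ 3.35  0.68 -2.98] M [ 0.095 -0.481  0.064] w 0.0216
```

View pics/h18.png

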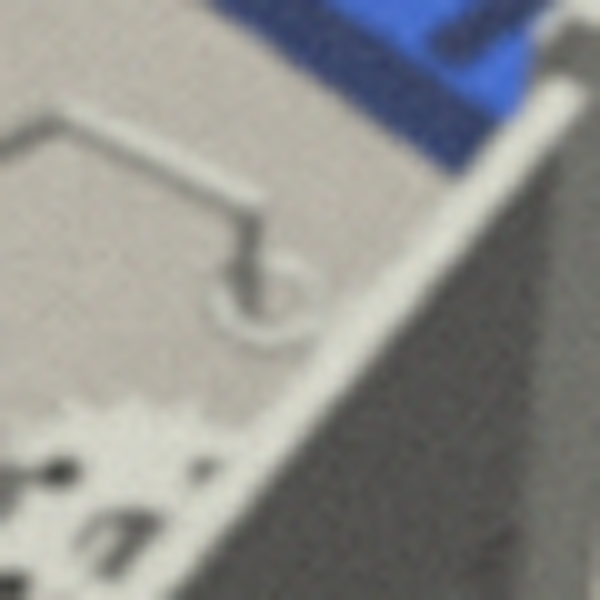

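Call:
play_rows --commands '[{"x": 1, "y": 0, "z": 0, "spin": 0}, {"x": 1, "y": 0, "z": 0, "spin": 0}]'

```text
time: 21.8
position: [0.3813, -0.0432, 0.2738]
tool_rot: [-0.074, 0.997, 0.003, 0.009]
ft_force: [6.9, 1.9, -3.9]
grip_width: 0.0216
```

Call:
play_rows --commands '[{"x": 1, "y": 0, "z": 0, "spin": 0}, {"x": 1, "y": 0, "z": 0, "spin": 0}]'

```text
time: 22.0
position: [0.3814, -0.0433, 0.274]
tool_rot: [-0.074, 0.997, 0.003, 0.012]
ft_force: [7.3, 2.4, -3.8]
grip_width: 0.0216
```

Call:
play_rows --commands '[{"x": 1, "y": 0, "z": 0, "spin": 0}, {"x": 1, "y": 0, "z": 0, "spin": 0}]'

```text
time: 22.2
position: [0.3815, -0.0434, 0.2742]
tool_rot: [-0.075, 0.997, 0.003, 0.014]
ft_force: [6.8, 2.6, -4.3]
grip_width: 0.0216
```

```bash
python3 see.py h19
```

```text
tip [ 0.554  -0.0168  0.2825] [347.95982958 205.65192256] J x y z px/mm [array([0.29, 0.2 ]), array([ 0.26, -0.21]), array([ 0.02, -0.26])]
tip-eye in screen axes mm [-85.8  -0.4  -6. ]
t 22.25 pos [ 0.3815 -0.0434  0.2742] yaw(-x) 0.1493 zax [ 0.0283  0.0081 -0.9996] F [ 7.44  1.68 -3.13] M [ 0.353 -0.784  0.204] w 0.0216
```

Call:
play_rows --commands '[{"x": 1.3, "y": 0, "z": 0.5, "spin": 0}, {"x": 1.4, "y": 0, "z": 0.5, "spin": 0}]'

```text
time: 22.45
position: [0.3816, -0.0436, 0.2736]
tool_rot: [-0.075, 0.997, 0.003, 0.018]
ft_force: [8.5, 3.0, -4.2]
grip_width: 0.0212
```

```bash
python3 -c "
from h import *
for i in range(1): o=st(); print(tip(o).round(4), np.linalg.norm(o['ft_force']-[0,0,-1.9]))"
```

```text
t 22.45 pos [ 0.3816 -0.0436  0.2736] yaw(-x) 0.1496 zax [ 0.0347  0.0089 -0.9994] F [ 8.45  3.03 -4.22] M [ 0.419 -0.889  0.278] w 0.0212
[ 0.554  -0.0169  0.283 ] 9.27036715215568
```

Call:
play_rows --commands '[{"x": 1.5, "y": 0, "z": 0.5, "spin": 0}]'

```text
time: 22.55
position: [0.3817, -0.0437, 0.2733]
tool_rot: [-0.075, 0.997, 0.003, 0.019]
ft_force: [8.7, 3.4, -3.0]
grip_width: 0.0218
```

```bash
python3 -c "
from h import *
for i in range(1): o=st(); print(tip(o).round(4), np.linalg.norm(o['ft_force']-[0,0,-1.9]))"
```

```text
t 22.55 pos [ 0.3817 -0.0437  0.2733] yaw(-x) 0.1499 zax [ 0.0383  0.0093 -0.9992] F [ 8.65  3.45 -2.97] M [ 0.409 -0.938  0.261] w 0.0218
[ 0.5541 -0.017   0.2833] 9.377872583518203
```

Call:
play_rows --commands '[{"x": 2, "y": 0, "z": 0.9, "spin": 0}, {"x": 2.1, "y": 0, "z": 0.9, "spin": 0}]'

```text
time: 22.75
position: [0.3818, -0.0441, 0.2721]
tool_rot: [-0.075, 0.997, 0.003, 0.024]
ft_force: [10.5, 3.5, -4.6]
grip_width: 0.0212
```

```bash
python3 -c "
from h import *
for i in range(1): o=st(); print(tip(o).round(4), np.linalg.norm(o['ft_force']-[0,0,-1.9]))"
```

```text
t 22.75 pos [ 0.3818 -0.0441  0.2721] yaw(-x) 0.1504 zax [ 0.0481  0.0103 -0.9988] F [10.5   3.54 -4.59] M [ 0.52  -1.188  0.306] w 0.0212
[ 0.5541 -0.0173  0.2838] 11.406831561903127
```

Call:
play_rows --commands '[{"x": 2.2, "y": 0, "z": 1, "spin": 0}, {"x": 2.2, "y": 0, "z": 1, "spin": 0}, {"x": 2.2, "y": 0, "z": 1, "spin": 0}]'

```text
time: 23.05
position: [0.3822, -0.0445, 0.2701]
tool_rot: [-0.076, 0.997, 0.004, 0.032]
ft_force: [10.4, 4.4, -4.9]
grip_width: 0.0216
```

```bash
python3 -c "
from h import *
for i in range(1): o=st(); print(tip(o).round(4), np.linalg.norm(o['ft_force']-[0,0,-1.9]))"
```

```text
t 23.05 pos [ 0.3822 -0.0445  0.2701] yaw(-x) 0.1516 zax [ 0.0637  0.0123 -0.9979] F [10.44  4.42 -4.89] M [ 0.565 -1.077  0.399] w 0.0216
[ 0.5542 -0.0176  0.2846] 11.72905033111745
```

Call:
play_rows --commands '[{"x": 2.2, "y": 0, "z": 1.6, "spin": 0}, {"x": 2.2, "y": 0, "z": 1.6, "spin": 0}, {"x": 2.2, "y": 0, "z": 1.6, "spin": 0}]'

```text
time: 23.35
position: [0.3828, -0.045, 0.2666]
tool_rot: [-0.077, 0.996, 0.004, 0.04]
ft_force: [7.7, 4.9, -2.2]
grip_width: 0.0218
```

```bash
python3 -c "
from h import *
for i in range(1): o=st(); print(tip(o).round(4), np.linalg.norm(o['ft_force']-[0,0,-1.9]))"
```

```text
t 23.35 pos [ 0.3828 -0.045   0.2666] yaw(-x) 0.1532 zax [ 0.0798  0.0139 -0.9967] F [ 7.73  4.9  -2.22] M [ 0.582 -1.171  0.491] w 0.0218
[ 0.5545 -0.0178  0.2839] 9.153952104908566
```

Call:
play_rows --commands '[{"x": 2.8, "y": 0.3, "z": 1.2, "spin": 0}, {"x": 2.8, "y": 0.3, "z": 1.1, "spin": 0}]'

```text
time: 23.55
position: [0.383, -0.0451, 0.2655]
tool_rot: [-0.077, 0.996, 0.004, 0.047]
ft_force: [11.3, 4.0, -4.5]
grip_width: 0.0214
```

```bash
python3 -c "
from h import *
for i in range(1): o=st(); print(tip(o).round(4), np.linalg.norm(o['ft_force']-[0,0,-1.9]))"
```

```text
t 23.55 pos [ 0.383  -0.0451  0.2655] yaw(-x) 0.1541 zax [ 0.0931  0.0145 -0.9955] F [11.34  3.99 -4.49] M [ 0.628 -1.24   0.509] w 0.0214
[ 0.5545 -0.0178  0.2851] 12.294266886780186
```

Call:
play_rows --commands '[{"x": 2.7, "y": 0.2, "z": 1.4, "spin": 0}, {"x": 2.7, "y": 0.2, "z": 1.4, "spin": 0}, {"x": 2.7, "y": 0.2, "z": 1.4, "spin": 0}]'

```text
time: 23.85
position: [0.3836, -0.0455, 0.2628]
tool_rot: [-0.078, 0.995, 0.003, 0.057]
ft_force: [11.5, 4.2, -4.7]
grip_width: 0.0215
```

```bash
python3 -c "
from h import *
for i in range(1): o=st(); print(tip(o).round(4), np.linalg.norm(o['ft_force']-[0,0,-1.9]))"
```

```text
t 23.85 pos [ 0.3836 -0.0455  0.2628] yaw(-x) 0.1558 zax [ 0.1121  0.0156 -0.9936] F [11.5   4.17 -4.73] M [ 0.642 -1.216  0.545] w 0.0215
[ 0.5546 -0.018   0.2857] 12.558576485480133
```

Call:
play_rows --commands '[{"x": 2.8, "y": 0.2, "z": 1.7, "spin": 0}, {"x": 2.8, "y": 0.2, "z": 1.7, "spin": 0}, {"x": 2.8, "y": 0.2, "z": 1.7, "spin": 0}]'

```text
time: 24.15
position: [0.3844, -0.046, 0.2593]
tool_rot: [-0.078, 0.995, 0.003, 0.066]
ft_force: [11.5, 4.5, -3.0]
grip_width: 0.0219
```

```bash
python3 -c "
from h import *
for i in range(1): o=st(); print(tip(o).round(4), np.linalg.norm(o['ft_force']-[0,0,-1.9]))"
```

```text
t 24.15 pos [ 0.3844 -0.046   0.2593] yaw(-x) 0.1578 zax [ 0.1315  0.0164 -0.9912] F [11.46  4.51 -3.05] M [ 0.701 -1.277  0.534] w 0.0219
[ 0.5548 -0.0182  0.2856] 12.369726038180598
```

Call:
play_rows --commands '[{"x": 2.8, "y": 0.2, "z": 1.9, "spin": 0}, {"x": 2.8, "y": 0.2, "z": 1.9, "spin": 0}, {"x": 2.8, "y": 0.2, "z": 1.9, "spin": 0}]'

```text
time: 24.45
position: [0.3853, -0.0466, 0.2555]
tool_rot: [-0.08, 0.994, 0.002, 0.076]
ft_force: [10.3, 4.9, -2.2]
grip_width: 0.0215
```

```bash
python3 see.py h20;  python3 -c "
from h import *
for i in range(1): o=st(); print(tip(o).round(4), np.linalg.norm(o['ft_force']-[0,0,-1.9]))"
```

```text
tip [ 0.5551 -0.0184  0.285 ] [347.91359543 205.55489996] J x y z px/mm [array([0.29, 0.2 ]), array([ 0.26, -0.21]), array([ 0.02, -0.26])]
tip-eye in screen axes mm [-85.   -2.2  -3.5]
t 24.5 pos [ 0.3852 -0.0465  0.2554] yaw(-x) 0.1603 zax [ 0.1511  0.017  -0.9884] F [10.47  5.78 -1.47] M [ 0.784 -1.359  0.678] w 0.022
t 24.5 pos [ 0.3852 -0.0465  0.2554] yaw(-x) 0.1603 zax [ 0.1511  0.017  -0.9884] F [10.47  5.78 -1.47] M [ 0.784 -1.359  0.678] w 0.022
[ 0.5551 -0.0184  0.285 ] 11.963112307647902
```

View pics/h20.png

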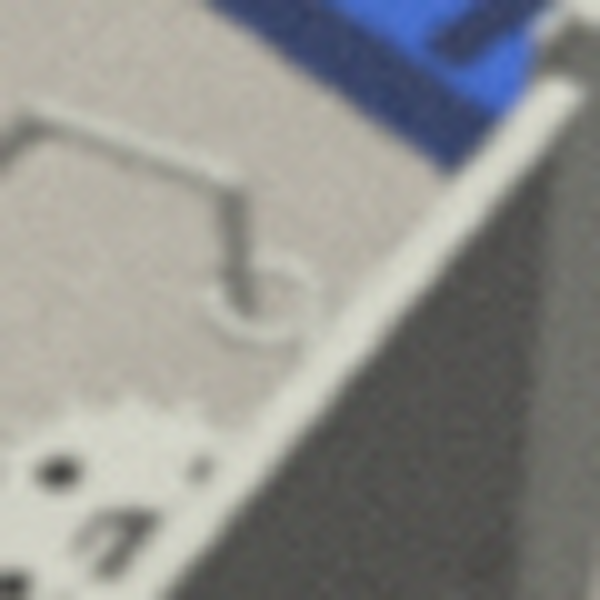

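Call:
play_rows --commands '[{"x": 0, "y": 0.5, "z": 1, "spin": 0}, {"x": -1, "y": 0.5, "z": 2, "spin": 0}, {"x": -1, "y": 0, "z": 2, "spin": 0}]'

```text
time: 24.8
position: [0.3864, -0.0443, 0.2505]
tool_rot: [-0.081, 0.994, 0.003, 0.074]
ft_force: [1.2, 0.2, -1.7]
grip_width: 0.0217
```

```bash
python3 -c "
from h import *
for i in range(1): o=st(); print(tip(o).round(4), np.linalg.norm(o['ft_force']-[0,0,-1.9]))"
```

```text
t 24.8 pos [ 0.3864 -0.0443  0.2505] yaw(-x) 0.1625 zax [ 0.1474  0.0182 -0.9889] F [ 1.18  0.24 -1.69] M [ 0.046  0.086 -0.039] w 0.0217
[ 0.5563 -0.0157  0.2795] 1.2259459024299293
```

Call:
play_rows --commands '[{"x": 1.2, "y": 0, "z": 0.5, "spin": 0}, {"x": 1.5, "y": 0, "z": 0.7, "spin": 0}, {"x": 2.2, "y": 0.1, "z": 1.0, "spin": 0}, {"x": 2.6, "y": 0.2, "z": 1.3, "spin": 0}]'

```text
time: 25.2
position: [0.3866, -0.0463, 0.2481]
tool_rot: [-0.08, 0.993, 0.002, 0.083]
ft_force: [9.7, 5.5, -1.7]
grip_width: 0.0216
```

```bash
python3 -c "
from h import *
for i in range(1): o=st(); print(tip(o).round(4), np.linalg.norm(o['ft_force']-[0,0,-1.9]))"
```

```text
t 25.2 pos [ 0.3866 -0.0463  0.2481] yaw(-x) 0.1624 zax [ 0.1641  0.0165 -0.9863] F [ 9.68  5.46 -1.71] M [ 0.754 -1.26   0.701] w 0.0216
[ 0.556  -0.0178  0.28  ] 11.108680466952572
```

Call:
play_rows --commands '[{"x": 2.7, "y": 0.4, "z": 1.4, "spin": 0}, {"x": 2.7, "y": 0.4, "z": 1.4, "spin": 0}, {"x": 2.7, "y": 0.4, "z": 1.4, "spin": 0}, {"x": 2.7, "y": 0.4, "z": 1.4, "spin": 0}]'

```text
time: 25.6
position: [0.3878, -0.0472, 0.2447]
tool_rot: [-0.082, 0.992, -0.0, 0.095]
ft_force: [10.0, 5.1, -2.3]
grip_width: 0.0217
```

```bash
python3 -c "
from h import *
for i in range(1): o=st(); print(tip(o).round(4), np.linalg.norm(o['ft_force']-[0,0,-1.9]))"
```

```text
t 25.6 pos [ 0.3878 -0.0472  0.2447] yaw(-x) 0.166 zax [ 0.1891  0.0153 -0.9818] F [ 9.98  5.07 -2.26] M [ 0.725 -1.09   0.742] w 0.0217
[ 0.5563 -0.0182  0.2808] 11.194139664934973
```

Call:
play_rows --commands '[{"x": 2.9, "y": 0.4, "z": 1.3, "spin": 0}, {"x": 2.9, "y": 0.4, "z": 1.3, "spin": 0}, {"x": 2.9, "y": 0.4, "z": 1.3, "spin": 0}, {"x": 2.9, "y": 0.4, "z": 1.3, "spin": 0}]'

```text
time: 26.0
position: [0.389, -0.0484, 0.2415]
tool_rot: [-0.084, 0.991, -0.002, 0.108]
ft_force: [11.3, 6.3, -1.5]
grip_width: 0.0215
```

```bash
python3 -c "
from h import *
for i in range(1): o=st(); print(tip(o).round(4), np.linalg.norm(o['ft_force']-[0,0,-1.9]))"
```

```text
t 26.0 pos [ 0.389  -0.0484  0.2415] yaw(-x) 0.171 zax [ 0.2145  0.0137 -0.9766] F [11.33  6.34 -1.46] M [ 0.788 -1.105  0.86 ] w 0.0215
[ 0.5564 -0.0188  0.2819] 12.99015548462088
```

Call:
play_rows --commands '[{"x": 2.9, "y": 0.4, "z": 1.3, "spin": 0}, {"x": 2.9, "y": 0.4, "z": 1.3, "spin": 0}]'

```text
time: 26.2
position: [0.3898, -0.0491, 0.2399]
tool_rot: [-0.085, 0.99, -0.003, 0.114]
ft_force: [12.5, 6.4, -3.1]
grip_width: 0.0218
```

```bash
python3 see.py h21;  python3 -c "
from h import *
for i in range(1): o=st(); print(tip(o).round(4), np.linalg.norm(o['ft_force']-[0,0,-1.9]))"
```

```text
tip [ 0.5565 -0.019   0.2824] [348.10135096 206.6677086 ] J x y z px/mm [array([0.29, 0.2 ]), array([ 0.26, -0.21]), array([ 0.02, -0.26])]
tip-eye in screen axes mm [-83.7  -3.1  -6.1]
t 26.25 pos [ 0.3897 -0.0491  0.2399] yaw(-x) 0.1739 zax [ 0.2271  0.0128 -0.9738] F [13.    6.35 -3.67] M [ 0.778 -1.132  0.849] w 0.0216
t 26.25 pos [ 0.3897 -0.0491  0.2399] yaw(-x) 0.1739 zax [ 0.2271  0.0128 -0.9738] F [13.    6.35 -3.67] M [ 0.778 -1.132  0.849] w 0.0216
[ 0.5565 -0.019   0.2824] 14.577521553587882
```

View pics/h21.png

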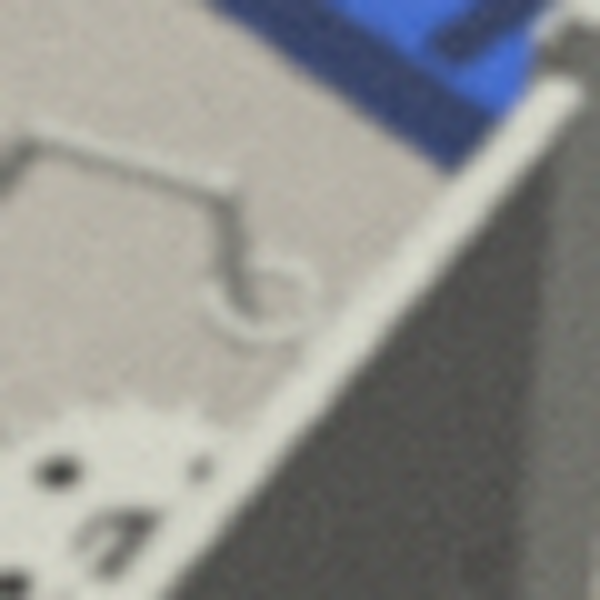

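Call:
play_rows --commands '[{"x": 1, "y": 0.5, "z": 0, "spin": 0}, {"x": -1, "y": 0.5, "z": 0, "spin": 0}, {"x": -1.5, "y": 0.5, "z": 0, "spin": 0}, {"x": 0, "y": 0, "z": 0, "spin": 0}]'

```text
time: 26.65
position: [0.3904, -0.0467, 0.2398]
tool_rot: [-0.086, 0.99, -0.003, 0.113]
ft_force: [-0.4, -0.5, -2.6]
grip_width: 0.0215
```

```bash
python3 -c "
from h import *
o=st(); X=tip(o);print(X.round(4));a=.15
d=X-[.6388,-.0035,.2885];print(d@[np.cos(a),np.sin(a),0],d@[-np.sin(a),np.cos(a),0])"
```

```text
t 26.65 pos [ 0.3904 -0.0467  0.2398] yaw(-x) 0.1761 zax [ 0.2246  0.0144 -0.9743] F [-0.36 -0.49 -2.62] M [ 0.05   0.174 -0.026] w 0.0215
[ 0.5572 -0.0162  0.282 ]
-0.08253652285013918 -0.00038979200022098634
```

Call:
play_rows --commands '[{"x": -1.5, "y": 0, "z": -1, "spin": 0}, {"x": -0.5, "y": 0, "z": -3, "spin": 0}, {"x": 0, "y": 0, "z": -4, "spin": 0}, {"x": 0, "y": 0, "z": -4, "spin": 0}]'

```text
time: 27.05
position: [0.3876, -0.046, 0.2516]
tool_rot: [-0.086, 0.99, -0.002, 0.111]
ft_force: [0.1, 0.4, -2.2]
grip_width: 0.022
```

```bash
python3 see.py h22; python3 -c "
from h import *
o=st(); X=tip(o);print(X.round(4));a=.15
d=X-[.6388,-.0035,.2885];print(d@[np.cos(a),np.sin(a),0],d@[-np.sin(a),np.cos(a),0])"
```

```text
tip [ 0.5549 -0.0157  0.2937] [348.68109269 202.66410709] J x y z px/mm [array([0.3, 0.2]), array([ 0.26, -0.21]), array([ 0.02, -0.26])]
tip-eye in screen axes mm [-84.8   0.5   5.2]
t 27.1 pos [ 0.3879 -0.0461  0.2522] yaw(-x) 0.1757 zax [ 0.2211  0.0153 -0.9751] F [ 0.93  0.64 -0.91] M [0.078 0.067 0.058] w 0.0217
t 27.1 pos [ 0.3879 -0.0461  0.2522] yaw(-x) 0.1757 zax [ 0.2211  0.0153 -0.9751] F [ 0.93  0.64 -0.91] M [0.078 0.067 0.058] w 0.0217
[ 0.5549 -0.0157  0.2937]
-0.0848231646221613 0.00045178128913357884
```

View pics/h22.png

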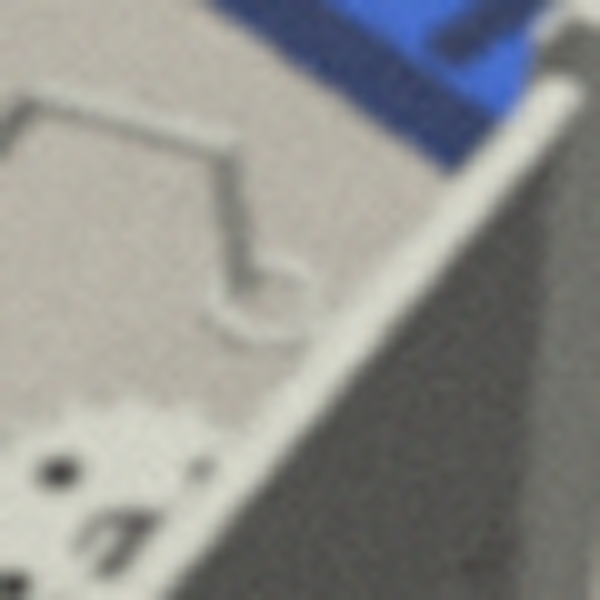

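Call:
play_rows --commands '[{"x": -0.5, "y": 0, "z": -4, "spin": 0}, {"x": -0.5, "y": 0, "z": -5, "spin": 0}, {"x": 0, "y": 0, "z": -8, "spin": 0}, {"x": 0, "y": 0, "z": -8, "spin": 0}, {"x": 0, "y": 0, "z": -8, "spin": 0}, {"x": 0, "y": 0, "z": -8, "spin": 0}]'

```text
time: 27.7
position: [0.3787, -0.0464, 0.2957]
tool_rot: [-0.086, 0.99, -0.002, 0.111]
ft_force: [-0.2, 0.3, -1.6]
grip_width: 0.0217
```

```bash
sed -i 's/175:235,325:385/165:225,315:375/' see.py; python3 see.py h23; 
```

```text
tip [ 0.5462 -0.0163  0.3387] [346.68242046 188.81164679] J x y z px/mm [array([0.3, 0.2]), array([ 0.27, -0.21]), array([ 0.02, -0.28])]
tip-eye in screen axes mm [-93.5   1.1  50.2]
t 27.75 pos [ 0.3793 -0.0468  0.2968] yaw(-x) 0.1761 zax [ 0.2229  0.0141 -0.9747] F [ 1.3  -0.93 -1.26] M [0.019 0.067 0.001] w 0.0212
```

View pics/h23.png

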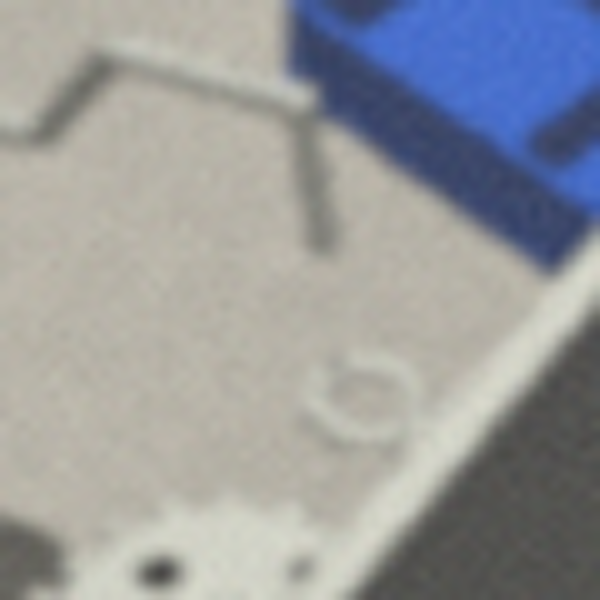

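Call:
play_rows --commands '[{"x": -11, "y": 0, "z": -45, "spin": 0}, {"x": 0, "y": 0, "z": 0, "spin": 0}, {"x": -11, "y": 0, "z": -45, "spin": 0}, {"x": 0, "y": 0, "z": 0, "spin": 0}]'

```text
time: 28.15
position: [0.3751, -0.0418, 0.3865]
tool_rot: [-0.085, 0.991, 0.0, 0.108]
ft_force: [1.4, -0.2, -0.9]
grip_width: 0.0214
```

```bash
python3 -c "
from h import *
o=st();print(o['q'].round(3));E=atz(cam('scene'),(351.2,204.8),.295);print(E, E-[.6388,-.0035,.2885])"
```

```text
t 28.15 pos [ 0.3751 -0.0418  0.3865] yaw(-x) 0.1736 zax [ 0.2131  0.0192 -0.9768] F [ 1.45 -0.18 -0.93] M [-0.057  0.013  0.023] w 0.0214
[-0.514 -0.13   1.854  0.129  1.242 -2.287]
[ 0.56497493 -0.01766587  0.295     ] [-0.07382507 -0.01416587  0.0065    ]
```

Call:
play_rows --commands '[{"x": 2, "y": 0, "z": 10, "spin": 0}, {"x": 2, "y": 0, "z": 10, "spin": 0}, {"x": 2, "y": 0, "z": 10, "spin": 0}, {"x": 2, "y": 0, "z": 10, "spin": 0}, {"x": 2, "y": 0, "z": 10, "spin": 0}, {"x": 0, "y": 0, "z": 0, "spin": 0}]'

```text
time: 28.8
position: [0.3667, -0.0379, 0.3204]
tool_rot: [-0.085, 0.992, 0.008, 0.096]
ft_force: [0.1, 0.4, -1.4]
grip_width: 0.0214
```

```bash
python3 -c "
from h import *
o=st();print(o['q'].round(3))"
```

```text
t 28.8 pos [ 0.3667 -0.0379  0.3204] yaw(-x) 0.1702 zax [ 0.1892  0.0312 -0.9814] F [ 0.13  0.4  -1.36] M [0.022 0.168 0.062] w 0.0214
[-0.516 -0.063  1.982  0.137  1.076 -2.313]
```

Call:
play_rows --commands '[{"x": -20, "y": 0, "z": -40, "spin": 0}, {"x": 0, "y": 0, "z": 0, "spin": 0}, {"x": -20, "y": 0, "z": -40, "spin": 0}, {"x": 0, "y": 0, "z": 0, "spin": 0}, {"x": 2, "y": 0, "z": 10, "spin": 0}, {"x": 2, "y": 0, "z": 12, "spin": 0}, {"x": 2, "y": 0, "z": 12, "spin": 0}, {"x": 2, "y": 0, "z": 12, "spin": 0}]'

```text
time: 29.6
position: [0.3772, -0.0268, 0.3445]
tool_rot: [-0.084, 0.993, 0.017, 0.08]
ft_force: [0.1, 0.2, -2.1]
grip_width: 0.0219
```

Call:
play_rows --commands '[{"x": 2, "y": 0, "z": 12, "spin": 0}, {"x": 2, "y": 0, "z": 8, "spin": 0}, {"x": 0, "y": 0, "z": 0, "spin": 0}]'

```text
time: 29.9
position: [0.3741, -0.0256, 0.3199]
tool_rot: [-0.084, 0.993, 0.019, 0.077]
ft_force: [-0.0, 0.6, -1.5]
grip_width: 0.0215
```

```bash
python3 -c "
from h import *
o=st();print(o['q'].round(3),tip(o).round(3))"
```

```text
t 29.9 pos [ 0.3741 -0.0256  0.3199] yaw(-x) 0.1659 zax [ 0.1494  0.05   -0.9875] F [-0.01  0.6  -1.46] M [-0.005  0.031 -0.026] w 0.0215
[-0.466 -0.03   1.948  0.125  1.115 -2.253] [0.544 0.003 0.35 ]
```

Call:
play_rows --commands '[{"x": -12, "y": 15, "z": -35, "spin": 0}, {"x": -8, "y": 30, "z": -25, "spin": 0}, {"x": -4, "y": 40, "z": 0, "spin": 0}, {"x": -4, "y": 45, "z": 0, "spin": 0}, {"x": -4, "y": 45, "z": 0, "spin": 0}, {"x": -4, "y": 45, "z": 0, "spin": 0}, {"x": -4, "y": 45, "z": 0, "spin": 0}, {"x": -4, "y": 40, "z": 0, "spin": 0}]'

```text
time: 30.7
position: [0.3616, 0.2858, 0.4003]
tool_rot: [-0.076, 0.993, 0.019, 0.082]
ft_force: [1.6, 0.6, -1.3]
grip_width: 0.0219
```

```bash
python3 -c "
from h import *
o=st();print(o['q'].round(3),tip(o).round(3))"
```

```text
t 30.7 pos [0.3616 0.2858 0.4003] yaw(-x) 0.1514 zax [ 0.1606  0.0503 -0.9857] F [ 1.6   0.57 -1.28] M [-0.023  0.067 -0.015] w 0.0219
[ 0.441  0.039  1.652 -0.024  1.283 -1.278] [0.531 0.312 0.432]
```

Call:
play_rows --commands '[{"x": 1, "y": 0, "z": 12, "spin": 0}, {"x": 1, "y": 0, "z": 12, "spin": 0}, {"x": 1, "y": 0, "z": 12, "spin": 0}, {"x": 1, "y": 0, "z": 12, "spin": 0}, {"x": 1, "y": 0, "z": 12, "spin": 0}, {"x": 1, "y": 0, "z": 12, "spin": 0}, {"x": 1, "y": 0, "z": 12, "spin": 0}, {"x": 0, "y": 0, "z": 0, "spin": 0}]'

```text
time: 31.5
position: [0.3689, 0.2987, 0.3166]
tool_rot: [-0.083, 0.993, 0.022, 0.085]
ft_force: [-0.8, -0.0, -2.6]
grip_width: 0.0215
```

```bash
python3 -c "
from h import *
o=st();print(o['q'].round(3),tip(o).round(3))"
```

```text
t 31.5 pos [0.3689 0.2987 0.3166] yaw(-x) 0.1652 zax [ 0.1657  0.0584 -0.9844] F [-0.79 -0.04 -2.58] M [ 0.005  0.144 -0.016] w 0.0215
[ 0.458  0.136  1.779 -0.024  1.051 -1.27 ] [0.538 0.327 0.35 ]
```

Call:
play_rows --commands '[{"x": -12, "y": 0, "z": -45, "spin": 0}, {"x": 0, "y": 0, "z": 0, "spin": 0}, {"x": -12, "y": 0, "z": -45, "spin": 0}, {"x": 0, "y": 0, "z": 0, "spin": 0}]'

```text
time: 31.9
position: [0.3729, 0.2952, 0.4051]
tool_rot: [-0.084, 0.993, 0.02, 0.08]
ft_force: [1.1, 1.6, 0.2]
grip_width: 0.0212
```

```bash
python3 -c "
from h import *
o=st();print(o['q'].round(3),tip(o).round(3))"
```

```text
t 31.9 pos [0.3729 0.2952 0.4051] yaw(-x) 0.1658 zax [ 0.1558  0.0539 -0.9863] F [1.14 1.65 0.19] M [ 0.077 -0.017  0.003] w 0.0212
[ 0.446  0.062  1.614 -0.019  1.301 -1.289] [0.542 0.324 0.437]
```

Call:
play_rows --commands '[{"x": 28, "y": -20, "z": 0, "spin": 0}, {"x": 28, "y": -20, "z": 0, "spin": 0}, {"x": 22, "y": -16, "z": 0, "spin": 0}, {"x": 2, "y": 0, "z": 10, "spin": 0}, {"x": 2, "y": 0, "z": 10, "spin": 0}, {"x": 2, "y": 0, "z": 10, "spin": 0}, {"x": 2, "y": 0, "z": 10, "spin": 0}, {"x": 2, "y": 0, "z": 10, "spin": 0}]'

```text
time: 32.7
position: [0.3072, 0.2291, 0.3412]
tool_rot: [-0.084, 0.992, 0.023, 0.087]
ft_force: [-0.7, -0.6, -2.3]
grip_width: 0.0219
```

```bash
python3 -c "
from h import *
o=st();print(o['q'].round(3),tip(o).round(3))"
```

```text
t 32.7 pos [0.3072 0.2291 0.3412] yaw(-x) 0.1656 zax [ 0.169   0.0596 -0.9838] F [-0.69 -0.6  -2.26] M [-0.017  0.09   0.026] w 0.0219
[ 0.348 -0.054  1.91  -0.002  1.106 -1.39 ] [0.476 0.258 0.375]
```

Call:
play_rows --commands '[{"x": -45, "y": 0, "z": -10, "spin": 0}, {"x": 0, "y": 0, "z": 0, "spin": 0}, {"x": -45, "y": 0, "z": -10, "spin": 0}, {"x": 0, "y": 0, "z": 0, "spin": 0}]'

```text
time: 33.1
position: [0.3761, 0.2396, 0.3586]
tool_rot: [-0.085, 0.994, 0.019, 0.068]
ft_force: [1.0, -0.2, -0.3]
grip_width: 0.0218
```

```bash
python3 -c "
from h import *
o=st();print(o['q'].round(3),tip(o).round(3))"
```

```text
t 33.1 pos [0.3761 0.2396 0.3586] yaw(-x) 0.1689 zax [ 0.1321  0.049  -0.99  ] F [ 1.01 -0.24 -0.26] M [ 0.045 -0.04  -0.008] w 0.0218
[ 0.311  0.056  1.744  0.007  1.2   -1.432] [0.546 0.269 0.386]
```

Call:
play_rows --commands '[{"x": 15, "y": 0, "z": 0, "spin": 0}, {"x": 15, "y": 0, "z": 0, "spin": 0}, {"x": 15, "y": 0, "z": 0, "spin": 0}, {"x": 15, "y": 0, "z": 0, "spin": 0}, {"x": 15, "y": 0, "z": 0, "spin": 0}, {"x": 5, "y": 0, "z": 0, "spin": 0}]'

```text
time: 33.7
position: [0.2911, 0.2262, 0.3451]
tool_rot: [-0.086, 0.994, 0.019, 0.067]
ft_force: [0.0, 0.2, -2.7]
grip_width: 0.0217
```

```bash
python3 -c "
from h import *
o=st();print(o['q'].round(3),tip(o).round(3))"
```

```text
t 33.7 pos [0.2911 0.2262 0.3451] yaw(-x) 0.1703 zax [ 0.1305  0.0494 -0.9902] F [ 0.05  0.22 -2.74] M [-0.008  0.067  0.034] w 0.0217
[ 3.540e-01 -6.600e-02  1.904e+00  1.000e-03  1.164e+00 -1.390e+00] [0.461 0.256 0.372]
```

Call:
play_rows --commands '[{"x": -48, "y": 0, "z": -8, "spin": 0}, {"x": 0, "y": 0, "z": 0, "spin": 0}, {"x": -48, "y": 0, "z": -8, "spin": 0}, {"x": 0, "y": 0, "z": 0, "spin": 0}, {"x": -48, "y": 0, "z": -8, "spin": 0}, {"x": 0, "y": 0, "z": 0, "spin": 0}]'

```text
time: 34.3
position: [0.4015, 0.243, 0.3725]
tool_rot: [-0.087, 0.995, 0.016, 0.052]
ft_force: [0.4, -0.5, -1.4]
grip_width: 0.0214
```

```bash
python3 -c "
from h import *
o=st();print(o['q'].round(3),tip(o).round(3))"
```

```text
t 34.3 pos [0.4015 0.243  0.3725] yaw(-x) 0.1734 zax [ 0.1015  0.0403 -0.994 ] F [ 0.4  -0.49 -1.37] M [ 0.044  0.055 -0.03 ] w 0.0214
[ 0.3    0.098  1.655  0.009  1.279 -1.448] [0.572 0.273 0.394]
```

Call:
play_rows --commands '[{"x": 17, "y": 0, "z": 2, "spin": 0}, {"x": 17, "y": 0, "z": 2, "spin": 0}, {"x": 17, "y": 0, "z": 1, "spin": 0}, {"x": 17, "y": 0, "z": 1, "spin": 0}, {"x": 17, "y": 0, "z": 0, "spin": 0}, {"x": 15, "y": 0, "z": 0, "spin": 0}, {"x": 5, "y": 0, "z": 0, "spin": 0}]'

```text
time: 35.0
position: [0.2913, 0.224, 0.3552]
tool_rot: [-0.087, 0.994, 0.017, 0.057]
ft_force: [-0.0, -0.0, -2.4]
grip_width: 0.0216
```

Call:
play_rows --commands '[{"x": -50, "y": 0, "z": -5, "spin": 0}, {"x": 0, "y": 0, "z": 0, "spin": 0}, {"x": -50, "y": 0, "z": -5, "spin": 0}, {"x": 0, "y": 0, "z": 0, "spin": 0}, {"x": -50, "y": 0, "z": -5, "spin": 0}, {"x": 0, "y": 0, "z": 0, "spin": 0}]'

```text
time: 35.6
position: [0.4118, 0.2438, 0.3746]
tool_rot: [-0.088, 0.995, 0.014, 0.047]
ft_force: [0.5, 0.6, -0.7]
grip_width: 0.0214
```

```bash
python3 -c "
from h import *
o=st();print(o['q'].round(3),tip(o).round(3))"
```

```text
t 35.6 pos [0.4118 0.2438 0.3746] yaw(-x) 0.1751 zax [ 0.0904  0.0368 -0.9952] F [ 0.49  0.64 -0.66] M [-0.031  0.031 -0.014] w 0.0214
[ 0.295  0.117  1.626  0.009  1.301 -1.454] [0.583 0.275 0.394]
```

Call:
play_rows --commands '[{"x": 15, "y": 0, "z": 2, "spin": 0}, {"x": 15, "y": 0, "z": 2, "spin": 0}, {"x": 15, "y": 0, "z": 1, "spin": 0}, {"x": 15, "y": 0, "z": 1, "spin": 0}, {"x": 15, "y": 0, "z": 0, "spin": 0}, {"x": 15, "y": 0, "z": 0, "spin": 0}, {"x": 15, "y": 0, "z": 0, "spin": 0}, {"x": 5, "y": 0, "z": 0, "spin": 0}]'

```text
time: 36.4
position: [0.2967, 0.2238, 0.3577]
tool_rot: [-0.088, 0.995, 0.015, 0.051]
ft_force: [0.6, 0.9, -2.1]
grip_width: 0.0217
```

Call:
play_rows --commands '[{"x": -42, "y": 0, "z": -12, "spin": 0}, {"x": 0, "y": 0, "z": 0, "spin": 0}, {"x": -42, "y": 0, "z": -12, "spin": 0}, {"x": 0, "y": 0, "z": 0, "spin": 0}]'

```text
time: 36.8
position: [0.3665, 0.2348, 0.3836]
tool_rot: [-0.088, 0.995, 0.013, 0.043]
ft_force: [-0.6, 0.6, -0.5]
grip_width: 0.0219
```

```bash
python3 -c "
from h import *
o=st();print(o['q'].round(3),tip(o).round(3))"
```

```text
t 36.8 pos [0.3665 0.2348 0.3836] yaw(-x) 0.1765 zax [ 0.0829  0.0342 -0.996 ] F [-0.64  0.59 -0.48] M [ 0.021 -0.029  0.008] w 0.0219
[ 0.306  0.041  1.687  0.008  1.324 -1.444] [0.537 0.266 0.402]
```

Call:
play_rows --commands '[{"x": 0, "y": -20, "z": 0, "spin": 0}, {"x": 0, "y": -40, "z": 0, "spin": 0}, {"x": 4, "y": -45, "z": 0, "spin": 0}, {"x": 4, "y": -45, "z": 0, "spin": 0}, {"x": 0, "y": -45, "z": 0, "spin": 0}, {"x": 0, "y": -45, "z": 0, "spin": 0.03}, {"x": 0, "y": -45, "z": 0, "spin": 0.03}, {"x": 0, "y": -45, "z": 0, "spin": 0.03}]'

```text
time: 37.6
position: [0.4204, -0.0994, 0.3794]
tool_rot: [-0.047, 0.997, 0.014, 0.051]
ft_force: [1.9, 0.7, -2.2]
grip_width: 0.0214
```

Call:
play_rows --commands '[{"x": 0, "y": -45, "z": 0, "spin": 0.03}, {"x": 0, "y": -45, "z": 0, "spin": 0.03}, {"x": 0, "y": -40, "z": 0, "spin": 0.03}, {"x": 0, "y": -30, "z": 0, "spin": 0.02}, {"x": 0, "y": -12, "z": 0, "spin": 0}, {"x": 0, "y": 0, "z": 0, "spin": 0}]'

```text
time: 38.2
position: [0.4307, -0.2877, 0.3762]
tool_rot: [0.015, 0.998, 0.012, 0.055]
ft_force: [-0.2, 0.0, -2.2]
grip_width: 0.0215
```

```bash
cat > rk.py <<'E'
from h import *
o=st((.4178,-.3261,.10));X=tip(o)
a=-.037;tw=np.array([.3725,-.3239,.0485])+.22*np.array([np.cos(a),np.sin(a),0])
Rm=R.from_quat(o['tool_rot']).as_matrix()
# pole_grip & tip via same rigid transform
import h
def pt(off):
    T0=np.array([.4178,-.3261,.0434]);z0=np.array([.0107,-.0134,-.9999]);x0=-np.array([np.cos(-.0381),np.sin(-.0381),.0107*np.cos(.038)])
    z0/=np.linalg.norm(z0);x0-=z0*(x0@z0);x0/=np.linalg.norm(x0);R0=np.c_[x0,np.cross(z0,x0),z0]
    u=np.array([np.cos(a),np.sin(a),0]);v=np.array([-np.sin(a),np.cos(a),0])
    w=np.array([.3725,-.3239,.062])+off[0]*u+off[1]*v+off[2]*np.array([0,0,1])
    q=o['position']+Rm@R0.T@(w-T0)
    return q,(q-w)
for n,off in [('rearfork',(-.053,0,0)),('grip',(0,0,0)),('frontfork',(.112,0,0)),('tip',(.22,0,-.0135))]:
    q,d=pt(off);print(n,q.round(4),'err along/lat/up mm',(1000*np.array([d@[np.cos(a),np.sin(a),0],d@[-np.sin(a),np.cos(a),0],d[2]])).round(1))
E
python3 rk.py
```

```text
t 38.2 pos [ 0.4307 -0.2877  0.3762] yaw(-x) -0.0315 zax [ 0.1103  0.0227 -0.9936] F [-0.2   0.04 -2.21] M [ 0.046  0.067 -0.019] w 0.0215
tool delta mm [ 41.9 -45.9 272.1]
rearfork [ 0.3311 -0.285   0.385 ] err along/lat/up mm [ 10.2  37.4 323. ]
grip [ 0.3838 -0.2865  0.3902] err along/lat/up mm [  9.9  37.8 328.2]
frontfork [ 0.4952 -0.2899  0.4012] err along/lat/up mm [  9.4  38.5 339.2]
tip [ 0.604  -0.2926  0.3984] err along/lat/up mm [ 10.2  39.8 349.9]
```

Call:
play_rows --commands '[{"x": 6, "y": -19, "z": 0, "spin": 0.003}, {"x": 6, "y": -17, "z": 5, "spin": 0.003}, {"x": 1.5, "y": -2, "z": 12, "spin": 0}, {"x": 1.5, "y": -0.4, "z": 14, "spin": 0}, {"x": 1.5, "y": -0.4, "z": 14, "spin": 0}, {"x": 1.5, "y": -0.4, "z": 14, "spin": 0}, {"x": 1.5, "y": -0.4, "z": 14, "spin": 0}, {"x": 1.5, "y": -0.4, "z": 14, "spin": 0}]'

```text
time: 39.0
position: [0.4196, -0.3145, 0.2818]
tool_rot: [0.014, 0.998, 0.016, 0.057]
ft_force: [0.6, -0.4, -2.1]
grip_width: 0.0215
```

```bash
python3 rk.py
```

```text
t 39.0 pos [ 0.4196 -0.3145  0.2818] yaw(-x) -0.0305 zax [ 0.1136  0.0297 -0.9931] F [ 0.62 -0.36 -2.13] M [-0.013 -0.003  0.016] w 0.0215
tool delta mm [ 21.9 -17.7 180. ]
rearfork [ 0.3199 -0.3119  0.2903] err along/lat/up mm [  0.   10.  228.3]
grip [ 0.3726 -0.3134  0.2957] err along/lat/up mm [ -0.3  10.5 233.7]
frontfork [ 0.484  -0.3167  0.3071] err along/lat/up mm [ -0.9  11.4 245.1]
tip [ 0.5928 -0.3192  0.3046] err along/lat/up mm [-1.000e-01  1.290e+01  2.561e+02]
```

Call:
play_rows --commands '[{"x": 1.5, "y": -6, "z": 12, "spin": 0.005}, {"x": 1.5, "y": -5, "z": 12, "spin": 0.003}, {"x": 1.5, "y": -0.4, "z": 14, "spin": 0}, {"x": 1.5, "y": -0.4, "z": 14, "spin": 0}, {"x": 1.5, "y": -0.4, "z": 14, "spin": 0}, {"x": 1.5, "y": -0.4, "z": 14, "spin": 0}, {"x": 1.5, "y": -0.4, "z": 14, "spin": 0}, {"x": 1.5, "y": -0.4, "z": 14, "spin": 0}]'

```text
time: 39.8
position: [0.4205, -0.3213, 0.1646]
tool_rot: [0.018, 0.998, 0.017, 0.057]
ft_force: [0.1, -0.4, -0.9]
grip_width: 0.0218
```

```bash
python3 rk.py
```

```text
t 39.8 pos [ 0.4205 -0.3213  0.1646] yaw(-x) -0.0374 zax [ 0.1145  0.032  -0.9929] F [ 0.14 -0.44 -0.9 ] M [0.032 0.017 0.021] w 0.0218
tool delta mm [ 9.8 -7.2 63.6]
rearfork [ 0.3208 -0.3182  0.173 ] err along/lat/up mm [  1.1   3.8 111. ]
grip [ 0.3735 -0.32    0.1784] err along/lat/up mm [  0.8   3.9 116.4]
frontfork [ 0.4848 -0.324   0.1899] err along/lat/up mm [  0.2   4.  127.9]
tip [ 0.5936 -0.3273  0.1875] err along/lat/up mm [  1.    4.8 139. ]
```

Call:
play_rows --commands '[{"x": 1.5, "y": -3, "z": 12, "spin": 0}, {"x": 1.5, "y": -2, "z": 12, "spin": 0}, {"x": 1.5, "y": -0.4, "z": 12, "spin": 0}, {"x": 1.5, "y": -0.4, "z": 12, "spin": 0}, {"x": 1.3, "y": -0.3, "z": 10, "spin": 0}, {"x": 1, "y": -0.3, "z": 8, "spin": 0}, {"x": 0.5, "y": 0, "z": 4, "spin": 0}, {"x": 0, "y": 0, "z": 0, "spin": 0}]'

```text
time: 40.6
position: [0.42, -0.3255, 0.0863]
tool_rot: [0.018, 0.998, 0.018, 0.057]
ft_force: [0.4, 1.0, -1.9]
grip_width: 0.0214
```

```bash
python3 rk.py
```

```text
t 40.6 pos [ 0.42   -0.3255  0.0863] yaw(-x) -0.039 zax [ 0.1141  0.0335 -0.9929] F [ 0.42  1.04 -1.87] M [0.037 0.098 0.017] w 0.0214
tool delta mm [  0.6  -0.1 -13.8]
rearfork [ 0.3203 -0.3222  0.0948] err along/lat/up mm [ 0.8 -0.3 32.8]
grip [ 0.373  -0.3242  0.1002] err along/lat/up mm [ 0.5 -0.3 38.2]
frontfork [ 0.4844 -0.3284  0.1116] err along/lat/up mm [-0.  -0.3 49.6]
tip [ 0.5931 -0.3317  0.1092] err along/lat/up mm [ 0.8  0.3 60.7]
```

Call:
play_rows --commands '[{"x": 0.8, "y": -0.2, "z": 6, "spin": 0}, {"x": 0.8, "y": -0.2, "z": 7, "spin": 0}, {"x": 0.8, "y": -0.2, "z": 6, "spin": 0}, {"x": 0.5, "y": -0.1, "z": 4, "spin": 0}, {"x": 0, "y": 0, "z": 0, "spin": 0}]'

```text
time: 41.1
position: [0.4205, -0.3263, 0.0623]
tool_rot: [0.018, 0.998, 0.017, 0.058]
ft_force: [-0.7, -0.4, -1.6]
grip_width: 0.0216
```

```bash
python3 rk.py
```

```text
t 41.1 pos [ 0.4205 -0.3263  0.0623] yaw(-x) -0.0387 zax [ 0.1159  0.031  -0.9928] F [-0.7  -0.37 -1.55] M [0.007 0.044 0.027] w 0.0216
tool delta mm [ -1.6   1.4 -37.8]
rearfork [ 0.3208 -0.3229  0.0706] err along/lat/up mm [ 1.3 -1.   8.6]
grip [ 0.3735 -0.3249  0.0761] err along/lat/up mm [ 1.  -1.  14.1]
frontfork [ 0.4848 -0.329   0.0877] err along/lat/up mm [ 0.4 -1.  25.7]
tip [ 0.5936 -0.3324  0.0854] err along/lat/up mm [ 1.2 -0.3 36.9]
```

Call:
play_rows --commands '[{"x": 0.5, "y": 0.2, "z": 3, "spin": 0}, {"x": 0.5, "y": 0, "z": 3, "spin": 0}, {"x": 0.2, "y": 0, "z": 2, "spin": 0}, {"x": 0.2, "y": 0, "z": 2, "spin": 0}]'

```text
time: 41.5
position: [0.4209, -0.3264, 0.0525]
tool_rot: [0.018, 0.998, 0.016, 0.058]
ft_force: [0.6, 0.3, 8.2]
grip_width: 0.0216
```

```bash
python3 rk.py
```

```text
t 41.5 pos [ 0.4209 -0.3264  0.0525] yaw(-x) -0.0384 zax [ 0.1173  0.0293 -0.9927] F [0.63 0.3  8.16] M [ 0.174  0.662 -0.085] w 0.0216
tool delta mm [ -2.4   1.8 -47.6]
rearfork [ 0.3212 -0.3231  0.0606] err along/lat/up mm [ 1.7 -1.  -1.4]
grip [ 0.3739 -0.325   0.0662] err along/lat/up mm [ 1.4 -1.   4.2]
frontfork [ 0.4852 -0.3291  0.078 ] err along/lat/up mm [ 0.8 -1.  16. ]
tip [ 0.594  -0.3325  0.0759] err along/lat/up mm [ 1.6 -0.4 27.4]
```

Call:
play_rows --commands '[{"x": 0, "y": 0, "z": 2, "spin": 0}, {"x": 0, "y": 0, "z": 2.5, "spin": 0}, {"x": 0, "y": 0, "z": 2.5, "spin": 0}, {"x": 0, "y": 0, "z": 2.5, "spin": 0}]'

```text
time: 41.9
position: [0.4224, -0.3259, 0.0463]
tool_rot: [0.017, 0.998, 0.016, 0.059]
ft_force: [-0.1, 1.4, 8.0]
grip_width: 0.0219
```

```bash
python3 rk.py
```

```text
t 41.9 pos [ 0.4224 -0.3259  0.0463] yaw(-x) -0.037 zax [ 0.118   0.0289 -0.9926] F [-0.1   1.45  8.02] M [ 0.11   0.913 -0.083] w 0.0219
tool delta mm [ -1.7   1.5 -53.8]
rearfork [ 0.3226 -0.3228  0.0544] err along/lat/up mm [ 3.1 -0.7 -7.6]
grip [ 0.3753 -0.3246  0.06  ] err along/lat/up mm [ 2.8 -0.6 -2. ]
frontfork [ 0.4866 -0.3286  0.0719] err along/lat/up mm [ 2.2 -0.4  9.9]
tip [ 0.5954 -0.3318  0.0699] err along/lat/up mm [ 3.   0.4 21.4]
```

Call:
play_rows --commands '[{"x": 0.6, "y": 0, "z": 2.5, "spin": 0}, {"x": 0.6, "y": 0, "z": 2.5, "spin": 0}, {"x": 0.6, "y": 0, "z": 2.5, "spin": 0}]'

```text
time: 42.2
position: [0.423, -0.3261, 0.0431]
tool_rot: [0.018, 0.998, 0.015, 0.061]
ft_force: [-5.5, 2.9, 31.4]
grip_width: 0.0216
```

```bash
python3 rk.py; python3 -c "
from h import *
p=cam('scene');save(p,'s24');i=p['img'][:,:,::-1]
cv2.imwrite('pics/s24c.png',cv2.resize(i[230:360,180:300],None,fx=5,fy=4.5,interpolation=cv2.INTER_CUBIC))"
```

```text
t 42.2 pos [ 0.423  -0.3261  0.0431] yaw(-x) -0.037 zax [ 0.1216  0.0268 -0.9922] F [-5.55  2.88 31.38] M [ 0.599  1.296 -0.166] w 0.0216
tool delta mm [ -1.7   1.6 -57.1]
rearfork [ 0.3233 -0.3228  0.0508] err along/lat/up mm [  3.8  -0.8 -11.2]
grip [ 0.3759 -0.3247  0.0566] err along/lat/up mm [ 3.4 -0.7 -5.4]
frontfork [ 0.4872 -0.3287  0.0689] err along/lat/up mm [ 2.8 -0.5  6.9]
tip [ 0.5959 -0.3319  0.0673] err along/lat/up mm [ 3.6  0.3 18.8]
```

View pics/s24c.png

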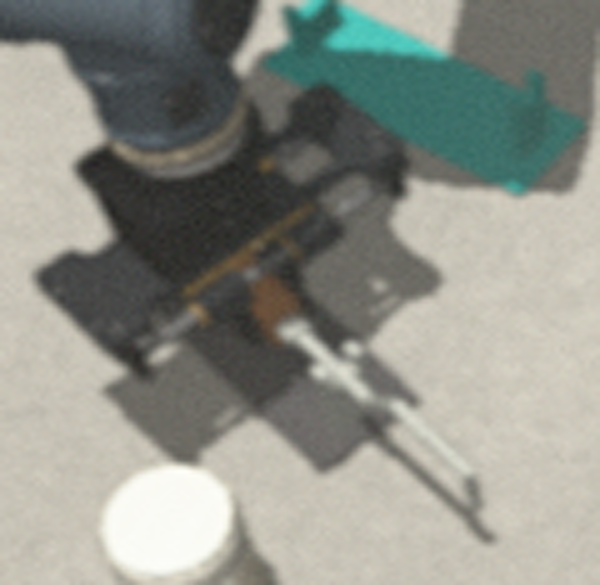

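Call:
play_rows --commands '[{"x": 0, "y": 0, "z": -0.5, "spin": 0}, {"x": 1, "y": 0, "z": 0, "spin": 0}, {"x": 1, "y": 0, "z": 0, "spin": 0}, {"x": 1, "y": 0, "z": 0, "spin": 0}, {"x": 0, "y": 0, "z": 0, "spin": 0}]'

```text
time: 42.75
position: [0.4203, -0.3265, 0.0449]
tool_rot: [0.017, 0.998, 0.013, 0.062]
ft_force: [-0.4, -0.2, 0.9]
grip_width: 0.0215
```

```bash
python3 rk.py
```

```text
t 42.75 pos [ 0.4203 -0.3265  0.0449] yaw(-x) -0.0368 zax [ 0.1236  0.0246 -0.992 ] F [-0.37 -0.17  0.88] M [ 0.028  0.18  -0.024] w 0.0215
tool delta mm [ -4.3   1.9 -55. ]
rearfork [ 0.3205 -0.3232  0.0524] err along/lat/up mm [ 1.  -1.3 -9.6]
grip [ 0.3732 -0.3251  0.0583] err along/lat/up mm [ 0.7 -1.2 -3.7]
frontfork [ 0.4844 -0.329   0.0708] err along/lat/up mm [-0.  -1.   8.8]
tip [ 0.5932 -0.3323  0.0694] err along/lat/up mm [ 0.8 -0.2 20.9]
```

Call:
play_rows --commands '[{"x": 0, "y": 0, "z": 0.2, "spin": 0}, {"x": 0, "y": 0, "z": 0.2, "spin": 0}, {"x": 0, "y": 0, "z": 0, "spin": 0}, {"x": 0, "y": 0, "z": 0, "spin": 0}, {"x": 0, "y": 0, "z": 0, "spin": 0}, {"x": 0, "y": 0, "z": 0, "spin": 0}, {"x": 0, "y": 0, "z": 0, "spin": 0}, {"x": 0, "y": 0, "z": 0, "spin": 0}]' --grip 1

```text
time: 43.55
position: [0.4201, -0.3265, 0.0438]
tool_rot: [0.018, 0.998, 0.014, 0.061]
ft_force: [0.1, -0.1, -0.3]
grip_width: 0.0779
```

Call:
play_rows --commands '[{"x": 0, "y": 0, "z": -8, "spin": 0}, {"x": 0, "y": 0, "z": -12, "spin": 0}, {"x": 0, "y": 0, "z": -15, "spin": 0}, {"x": 0, "y": 0, "z": -20, "spin": 0}, {"x": 0, "y": 0, "z": -30, "spin": 0}, {"x": 0, "y": 0, "z": -30, "spin": 0}, {"x": 0, "y": 0, "z": -30, "spin": 0}, {"x": 0, "y": 0, "z": -30, "spin": 0}]'

```text
time: 44.35
position: [0.3955, -0.3288, 0.2258]
tool_rot: [0.018, 0.998, 0.016, 0.059]
ft_force: [0.1, 0.7, 0.2]
grip_width: 0.0869
```

Call:
play_rows --commands '[{"x": 0, "y": 40, "z": -20, "spin": 0}, {"x": 0, "y": 45, "z": -20, "spin": 0}, {"x": 0, "y": 45, "z": 0, "spin": 0}, {"x": 0, "y": 45, "z": 0, "spin": 0}, {"x": 0, "y": 45, "z": 0, "spin": 0}, {"x": 0, "y": 0, "z": 0, "spin": 0}, {"x": 0, "y": 0, "z": 0, "spin": 0}]'

```text
time: 45.05
position: [0.3982, -0.1068, 0.2853]
tool_rot: [0.019, 0.997, 0.006, 0.068]
ft_force: [0.8, -0.1, 0.0]
grip_width: 0.0869
```

```bash
python3 - <<'E'
from h import *
st()
p=cam('scene');t=cam('top');save(p,'s25');save(t,'t25')
r=lambda i:cv2.resize(i,(400,300),interpolation=cv2.INTER_CUBIC)
a=cv2.imread('pics/top0.png');b=cv2.imread('pics/t25.png');c=cv2.imread('pics/scene0.png');d=cv2.imread('pics/s25.png')
s=np.s_[150:270,380:500];u=np.s_[240:360,180:300]
cv2.imwrite('pics/fin.png',np.vstack([np.hstack([r(a[s]),r(b[s])]),np.hstack([r(c[u]),r(d[u])])]))
E
```

```text
t 45.05 pos [ 0.3982 -0.1068  0.2853] yaw(-x) -0.0398 zax [ 0.1364  0.0091 -0.9906] F [ 0.76 -0.14  0.03] M [-0.024  0.082 -0.   ] w 0.0869
```

View pics/fin.png

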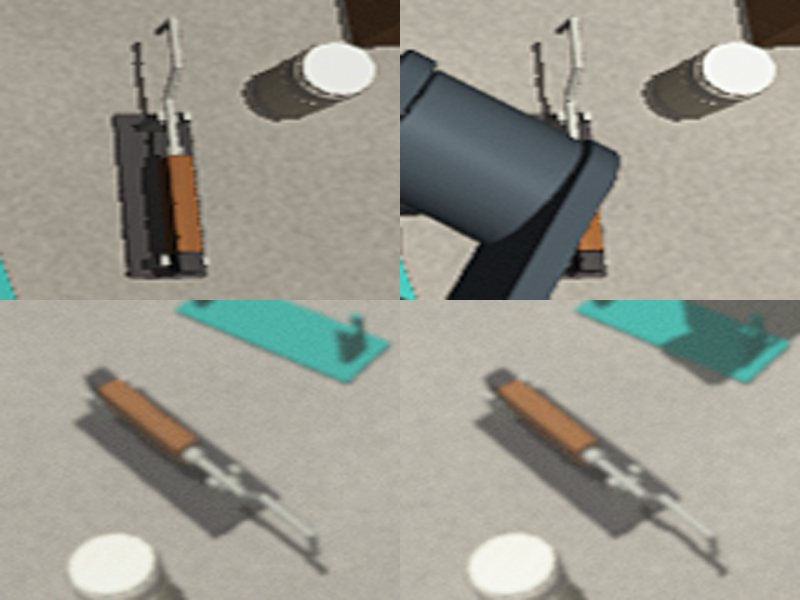

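View pics/s25.png

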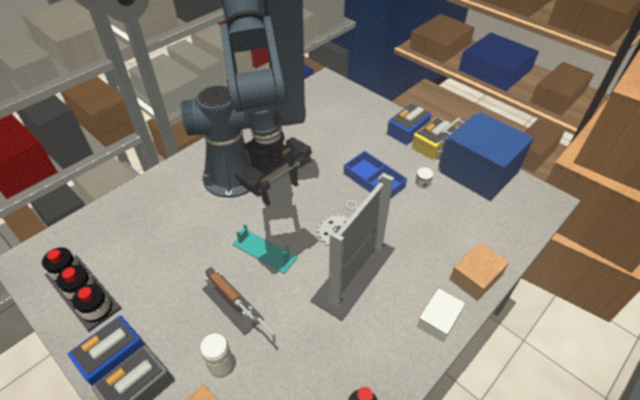

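```bash
python3 -c "
from h import *
st();print(robot.hand_in())"
```

```text
t 45.15 pos [ 0.3981 -0.1078  0.2848] yaw(-x) -0.0424 zax [ 0.1353  0.0099 -0.9908] F [0.34 0.36 0.97] M [ 0.04   0.068 -0.063] w 0.0871
the job is handed in; nothing more can be done
None
```

The flap is shut, the pole is back in its rack, and the job was handed in at 45 s. No verdict was reported.

**Pull on the flap:** I hooked the ring and drew the flap to its stop with about 3–5 N at the wrist. The force then rose sharply and the hook stopped moving.
- I held the pull twice. The first hold dipped to about 9 N at one point and the hook was only about 9–10 mm deep, so I repeated it deeper.
- The second hold lasted about 1 s at 11–13 N, reaching about 14.6 N at the very end. Hook depth was about 13–15 mm by the arm's own position. These forces are wrist readings at the ends of moves, so the true contact force in between is not confirmed.

**Last checks:**
- **Flap:** the final picture shows it upright. Its ring measured about 75 mm nearer the robot than at the start, which puts it roughly 15–22 mm in front of the hinge line. That only just spans the 16 mm limit, so the firm stop is the stronger evidence that it is home.
- **Pole:** in both cameras it lies within about 1 pixel (2–3 mm) of where it started, hook down, though the arm hid part of it from above.
- **Other goods:** the can, sprocket and piston showed no visible movement. The gripper is clear of everything.

**What went differently:**
- **Grip:** the gripper allows only 60 N, not the 80 N you asked for. I held the handle about 45 mm ahead of its centre so the arm could reach when the flap was shut.
- **Tilt:** the tool tilted by up to 0.23 rad during the holds, and I removed only part of it. The pole levelled itself when I pressed it into the rack, at about 31 N wrist force at most.

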